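# Put the oilstones back in their boxes

### The arm

A 7-joint arm with a two-finger parallel gripper is mounted at the origin on a cart in front of the work surface, level with it; the furniture and walls round the work are solid. World frame = base frame: x ahead of the robot, y to its left, z up, the work surface at z = 0. Lengths are in m, angles in rad, forces in N, time in s.
With the tool pointing down it reaches from about 0.425 to 0.925 m from the base axis. Payload 6.8 kg.
Tool frame: the origin (TCP) lies at the very end of the fingers, on their centre line; the grasp point (between the pads) lies 19 mm behind it; z points along the fingers, y is the line along which they close (so a half turn about z gives the same grasp; the last joint's range is limited). The gripper opens to 85 mm and grips with 20 to 120 N. Pads are 22 mm wide; open, the fingers measure 114 mm over their backs; the gripper's body (76 mm by 85 mm) begins 54 mm behind the grasp point. The pads swing forward as they close: fully open they stand 13 mm farther back than shut.
Start: joints at [-1.366, 0.477, 0.022, 1.555, -0.011, 1.109, -0.083], TCP at [0.208, 0.642, 0.2] pointing down, gripper open.
Joint ranges: [-2.96, 2.96], [-0.34, 2.1], [-1.41, 1.46], [0.24, 2.44], [-1.37, 4.51], [0.17, 1.92], [-2.96, 2.96]. Speed limits (rad/s): [2.39, 2.39, 3.14, 3.14, 3.14, 3.14, 3.14].

### API

Orientations are given as a unit quaternion [w, x, y, z].
In Python, from station import * gives the robot as it stands.
- The arm moves only by the tool jog_arm, never from a script. Its argument "moves" is one flat list of numbers, 7 for each row, row after row: the shift along the tool's x, y, z normalised to -1 to 1, where 1 is 20 mm, then the turn, a rotation vector about the tool's x, y, z normalised to -1 to 1, where 1 is 4 degrees, then the opening, from 0 (shut) to 1 (fully open). In form: [x, y, z, rx, ry, rz, claw, x, y, z, rx, ry, rz, claw, ...]. A call has exactly 8 rows; each row shifts and turns the commanded pose from where the row before left it, along the tool's axes as they then stand; what a row does not reach is not made up. A row lasts 1/12 s, in which the tool goes at most 41.7 mm and 7.16 degrees, less where a joint would pass 70% of its speed; a pose out of reach is approached as far as the arm can. A call with a number of a shift or a turn outside -1 to 1 is refused whole. A call with a gripper value outside its range is refused whole. The fingers move at their own pace and stop on an object; "grip_force" is the grip in N (left out, the last holds). Time passes only in rows, so rows that do not move let the fingers close, or fill a call up. It gives the time, the measured TCP pose, the force, the opening and the grip force at its end, in the units of the state.
- get_obs(): the state, without advancing time (a new reading comes with each control period).
- read_camera(name): name is "side" or "top" or "wrist"; returns a dict with "color" (480x640x3 uint8, blue, green, red), "fx", "fy", "cx", "cy" (pixels), "rvec" (rotation vector, rad) and "tvec" (3), from world to camera coordinates, as OpenCV has them. Camera axes: x right, y down, z forward; pixel columns grow to the right and rows downward; lengths in m; the calibration is good to about 2 mm. A picture is of the moment at which its call begins. There is no depth.
- hand_in(): hands the job in; it is judged then, once.
The state is a dict: "t": time; "q": joint angles; "joint_vel": joint speeds; "joint_torque": joint torques, N m; "eef_pos": TCP position; "tool_rot": TCP orientation; "contact_force": force on the tool from outside, world axes, zero at the start; "torque": the same for the moment, N m; "gripper_width": opening from 0.0 (shut) to 1.0 (fully open); "grasp_force": force on a finger pad.
Only numpy, scipy, OpenCV 4.12 (cv2) and the standard library are available. Lean on these libraries where they do the work, as an engineer would, in place of code of your own. Each camera call takes 0.05 s, during which the arm holds its last target. There are 200 camera calls.

### The job

The two sharpening stones and the lids of their wooden boxes are piled on the saw table. Take the pile apart and put the stones away: lay each stone flat in the recess of its own box base, the large grey stone in the long dark box and the small orange stone in the short pale one, and close each box with its own lid, fully home on the rim and in line with the base. Set the brittle stones and the lids down, do not let them fall, and leave the chisels, the try square and the brush where they are.

Things in the scene. Friction and masses are not known exactly. Their poses are not given: they have to be found in the camera images.
- large_stone: Large oilstone, a plain block 150 x 45 x 24 mm (x, y, z), light grey (lower half darker), 0.36 kg. Second from the bottom of the pile, lying on the large lid. Origin: centre of its underside; x along its length, z up.
- small_stone: Small oilstone, a plain block 90 x 32 x 20 mm (x, y, z), orange-brown, 0.17 kg. Top of the pile, lying on the small lid. Origin: centre of its underside; x along its length, z up.
- large_lid: Lid of the large box, dark wood, 174 x 67 x 24 mm (x, y, z), 0.13 kg: an upside-down trough, flat top up. Bottom of the pile, rim on the table. Cavity below 158 x 53 mm, 17 mm deep; side walls 7, end walls 8 mm. Outline as the base's upper part. Closed, it covers the stone and its rim rests on the base's rim. Origin: underside (rim plane) centre; x along its length, z up.
- small_lid: Lid of the small box, pale wood, 114 x 52 x 21 mm (x, y, z), 0.07 kg: an upside-down trough, flat top up. Stands on the large stone in the pile. Cavity below 98 x 40 mm, 14 mm deep; side walls 6, end walls 8 mm. Outline as the base's upper part. Closed, it covers the stone and its rim rests on the base's rim. Origin: underside (rim plane) centre; x along its length, z up.
- large_base: Base of the large box, dark wood, open, on the table; it does not move. 174 x 67 mm on a plinth 186 x 79 mm, 6 mm high; rim 17 mm above the table. Recess 158 x 53 mm, 9 mm deep, floor 8 mm above the table: 4 mm free all round the large stone, which then stands 15 mm above the rim. Origin: centre of its underside, on the table; x along its length, z up.
- small_base: Base of the small box, pale wood, open, on the table; it does not move. 114 x 52 mm on a plinth 126 x 64 mm, 6 mm high; rim 16 mm above the table. Recess 98 x 40 mm, 8 mm deep, floor 8 mm above the table: 4 mm free all round the small stone, which then stands 12 mm above the rim. Origin: centre of its underside, on the table; x along its length, z up.
- chisel_wide: Bystander: chisel with a pale turned handle and a 26 mm blade, 275 x 28 x 29 mm, lying behind the work. Origin: centre of its underside; x from handle to blade. Leave it alone.
- chisel_narrow: Bystander: chisel with a red-brown turned handle and a 12 mm blade, 260 x 28 x 29 mm, lying behind the work. Origin: centre of its underside; x from handle to blade. Leave it alone.
- try_square: Bystander: try square with a red-brown wooden stock and a steel blade, 130 x 178 x 25 mm, lying flat on the left behind the work. Origin: centre of its underside. Leave it alone.
- brush: Bystander: flat brush with a blue handle, 175 x 50 x 14 mm, lying. Origin: centre of its underside; x along its length. Leave it alone.

How it is judged:
At the end, for the whole second after the job is handed in: Each stone lies flat in its own base (centre within 9 mm lengthwise and sideways, underside within 3 mm of the recess floor) and each lid rests on its own base (within 12 mm; rim within 3 mm of the base rim); all in line within 0.17 rad, upright within 0.05 rad, at rest, released (x of large_stone in the frame of large_base between -0.009 and 0.009 m and y of large_stone in the frame of large_base between -0.009 and 0.009 m and z of large_stone in the frame of large_base between 0.005 and 0.011 m and angle between the x axis of each of large_stone, large_lid and the x axis of large_base, either way round below 0.17 rad and angle between each of large_stone, large_lid, small_stone, small_lid's own z axis and vertical below 0.05 rad and linear speed of each of large_stone, large_lid, small_stone, small_lid below 0.02 m/s and angular speed of each of large_stone, large_lid, small_stone, small_lid below 0.2 rad/s and x of large_lid in the frame of large_base between -0.012 and 0.012 m and y of large_lid in the frame of large_base between -0.012 and 0.012 m and z of large_lid in the frame of large_base between 0.014 and 0.02 m and x of small_stone in the frame of small_base between -0.009 and 0.009 m and y of small_stone in the frame of small_base between -0.009 and 0.009 m and z of small_stone in the frame of small_base between 0.005 and 0.011 m and angle between the x axis of each of small_stone, small_lid and the x axis of small_base, either way round below 0.17 rad and x of small_lid in the frame of small_base between -0.012 and 0.012 m and y of small_lid in the frame of small_base between -0.012 and 0.012 m and z of small_lid in the frame of small_base between 0.013 and 0.019 m); the robot touches nothing.
It fails at once if the large stone is let fall (moves faster than 0.75 m/s, a drop of about 3 cm, with no finger on it) (linear speed of large_stone above 0.75 m/s and contact force between the fingers and large_stone below 0.05 N).
It fails at once if the small stone is let fall (moves faster than 0.75 m/s, a drop of about 3 cm, with no finger on it) (linear speed of small_stone above 0.75 m/s and contact force between the fingers and small_stone below 0.05 N).
It fails at once if the large lid is let fall (moves faster than 0.75 m/s, a drop of about 3 cm, with no finger on it) (linear speed of large_lid above 0.75 m/s and contact force between the fingers and large_lid below 0.05 N).
It fails at once if the small lid is let fall (moves faster than 0.75 m/s, a drop of about 3 cm, with no finger on it) (linear speed of small_lid above 0.75 m/s and contact force between the fingers and small_lid below 0.05 N).
It fails at once if a chisel, the try square or the brush is shifted by more than 3 cm (distance of any of chisel_wide, chisel_narrow, try_square, brush from where it was at the start of the episode above 0.03 m).
It also fails if it takes over 120 s, if anything falls off the work surface, if the arm or the gripper's body presses on something with over 40 N, if the wrist force passes 120 N, or if a joint passes its speed limit or range.

## Working session

There is one attempt and no reset: what is moved stays moved. The work goes in short steps, Python scripts to look and compute and a tool call to move; the robot and the scene stay as the last step left them, time stands still between calls to the robot, and variables do not carry over. Pictures are saved under pics/ and viewed, at most 14 in all, crops included, and the job is handed in when it is done.

Besides the shell and the picture viewer there is one more tool, called after ">>>" by a JSON object that holds its "op" and its "data", one argument or row to a line. jog_arm: Moves the arm, as the interface text tells. Scaled input: -1 to 1 covers 20 mm each way for a shift and 4 degrees each way for a turn. Its arguments: {"type":"object","properties":{"moves":{"type":"array"},"grip_force":{"type":"number"}},"required":["moves"]}

```bash
ls; mkdir -p pics; python3 - <<'E'
from station import *
import cv2
o=get_obs();print({k:(v if not hasattr(v,'round') else v) for k,v in o.items()})
for n in ("side","top","wrist"):
    c=read_camera(n);cv2.imwrite(f"pics/{n}0.png",c["color"]);print(n,c["fx"],c["cx"],c["cy"],c["rvec"],c["tvec"])
E
```

```text
pics
{'t': 0.0, 'q': array([-1.36609172,  0.47780052,  0.02237903,  1.55645538, -0.01151902,
        1.10930813, -0.08307384]), 'joint_vel': array([-1.71350000e-04,  2.32812212e-04, -6.08264258e-05, -1.26784221e-03,
       -2.96532988e-04,  5.41825549e-04,  2.10128541e-04]), 'joint_torque': array([ 1.94736887e-03, -5.96459985e+01,  1.60811808e+00, -2.81196892e+01,
        1.21677914e-02,  9.21989704e-03, -6.13375249e-06]), 'eef_pos': array([0.20755213, 0.64161099, 0.1993246 ]), 'tool_rot': array([-7.48297788e-05,  1.55763234e-01,  9.87793990e-01, -9.18323186e-04]), 'contact_force': array([ 0.15578628,  0.42809542, -0.00680493]), 'torque': array([-0.03108489,  0.03909206, -0.03960367]), 'grasp_force': 0.0, 'gripper_width': 0.9977724425569204}
side 461.3060938503026 314.50366104513324 236.35535993401606 [ 1.95250424 -0.0585781   0.02976466] [-0.55916664  0.09165025  1.07861829]
top 568.2866745486647 321.64495512289415 234.04363774354073 [ 2.11102267 -2.13803625  0.17337805] [0.04875942 0.56692516 1.18798367]
wrist 396.6710540907026 318.97371325321575 233.58985773607566 [-2.35272542 -1.7119212  -0.23408368] [-0.67385083 -0.03475686  0.37766861]
```

View pics/top0.png

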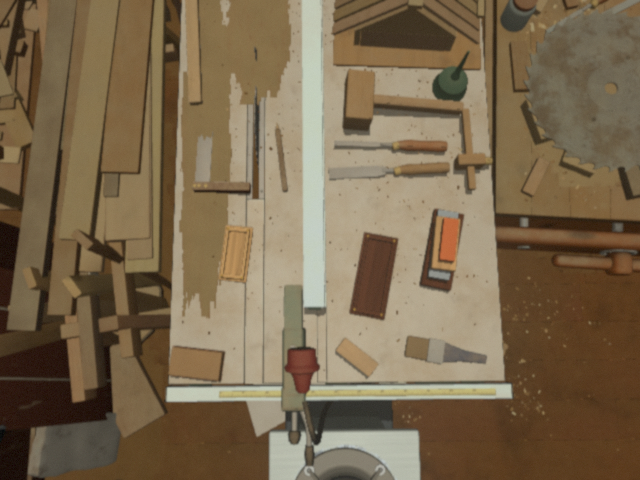

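View pics/side0.png

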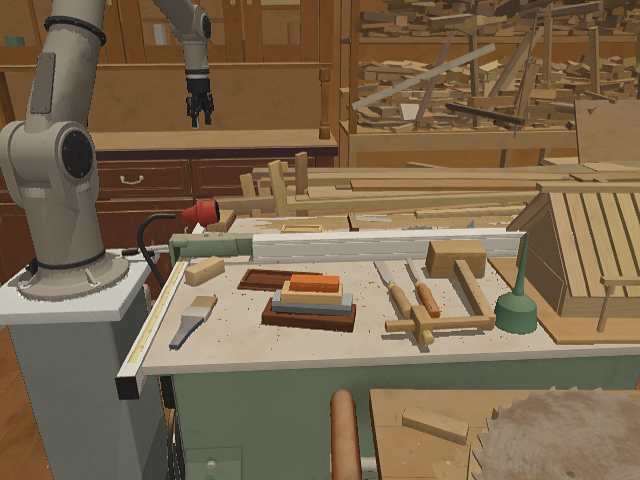

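The top view shows the small base at (236,254), the large base at (375,276) and the pile at about (443,248). The white fence at column 315 runs between the small base and the rest. The side view shows the pile at (310,300), stacked in the order given.

```bash
cat > h.py <<'E'
import numpy as np,cv2
from station import *
def cam(n):
    c=read_camera(n);c["R"]=cv2.Rodrigues(np.array(c["rvec"],float))[0];c["t"]=np.array(c["tvec"],float).ravel();return c
def ray(c,u,v,z):
    d=c["R"].T@np.array([(u-c["cx"])/c["fx"],(v-c["cy"])/c["fy"],1.]);o=-c["R"].T@c["t"]
    return o+d*(z-o[2])/d[2]
def proj(c,p):
    q=c["R"]@np.array(p,float)+c["t"];return np.array([c["fx"]*q[0]/q[2]+c["cx"],c["fy"]*q[1]/q[2]+c["cy"]])
def rect(c,m,z,name=""):
    m=cv2.morphologyEx(m.astype(np.uint8),cv2.MORPH_CLOSE,np.ones((5,5)))
    cs=cv2.findContours(m,cv2.RETR_EXTERNAL,cv2.CHAIN_APPROX_NONE)[0]
    k=max(cs,key=cv2.contourArea)
    P=np.array([ray(c,*p,z)[:2] for p in k[:,0]],np.float32)*1000
    (cx,cy),(w,h),a=cv2.minAreaRect(P)
    if w<h:w,h=h,w;a+=90
    a=(a+90)%180-90
    print(name,"centre %.1f %.1f size %.1f %.1f yaw %.1f"%(cx,cy,w,h,a),"px",k[:,0].mean(0).round());return cx,cy,a
E
python3 - <<'E'
from h import *
c=cam("top");im=c["color"];hsv=cv2.cvtColor(im,cv2.COLOR_BGR2HSV)
print("cam pos",-c["R"].T@c["t"])
for p in [(0.2,0.64,0.2),(0,0,0),(.5,0,0),(.5,.2,0)]:print(p,proj(c,p))
for p in [(445,240),(455,265),(438,272),(430,280),(236,254),(224,250),(375,276),(358,270),(395,276),(317,200)]:print(p,hsv[p[1],p[0]])
def crop(m,u0,v0,u1,v1):
    z=np.zeros_like(m);z[v0:v1,u0:u1]=m[v0:v1,u0:u1];return z
a=cv2.resize(im[215:325,340:480],None,fx=4,fy=4,interpolation=cv2.INTER_CUBIC)
b=cv2.resize(im[215:325,210:260],None,fx=4,fy=4,interpolation=cv2.INTER_CUBIC)
cv2.imwrite("pics/crop1.png",np.hstack([a,b]))
c=cam("wrist");cv2.imwrite("pics/w.png",c["color"])
E
```

```text
cam pos [0.35214089 0.02814983 1.26897249]
(0.2, 0.64, 0.2) [ -6.34427506 423.31583128]
(0, 0, 0) [344.96962832 505.23929837]
(0.5, 0, 0) [340.79933699 267.28734826]
(0.5, 0.2, 0) [251.78604231 268.44687938]
(445, 240) [ 10 170 191]
(455, 265) [ 17 117 177]
(438, 272) [ 38  15 137]
(430, 280) [ 11 126  77]
(236, 254) [ 17 128 182]
(224, 250) [ 17 127 177]
(375, 276) [ 13 138  89]
(358, 270) [ 11 113  95]
(395, 276) [ 18  61 175]
(317, 200) [ 55  16 205]
```

View pics/crop1.png

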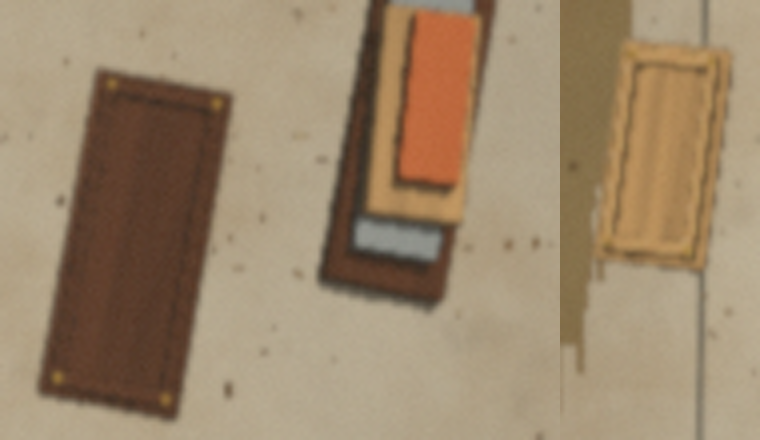

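The crop shows the dark base on the left, with the stacked pile beside it. The small stone's top face is clean orange, and the pale base is on the right with its recess visible.

```bash
cat >> h.py <<'E'
def crop(m,u0,v0,u1,v1):
    z=np.zeros(m.shape,np.uint8);z[v0:v1,u0:u1]=m[v0:v1,u0:u1];return z
def hsvmask(im):
    h,s,v=cv2.split(cv2.cvtColor(im,cv2.COLOR_BGR2HSV).astype(int));return h,s,v
E
python3 - <<'E'
from h import *
c=cam("top");im=c["color"];h,s,v=hsvmask(im)
rect(c,crop((s>150)&(h<14)&(v>150),420,200,480,300),.089,"sstone")
rect(c,crop((s>85)&(v>120),420,200,480,300),.069,"slid")
rect(c,crop((v<120)&(s>70),340,215,405,330),.006,"lbase")
rect(c,crop((s>60)&(v<125)|(s>85),415,195,480,300),.024,"llid+")
rect(c,crop((s>100)&(h>8)&(v>90),212,215,258,290),.006,"sbase")
m=crop((s<40)&(v>110),425,200,470,290)
g=cv2.connectedComponentsWithStats(m);print("grey",[(x[:5],ray(c,*ce,.048)[:2].round(4)) for x,ce in zip(g[2],g[3]) if 30<x[4]<5000])
# fence edge top
print("fence", [ray(c,u,290,.05)[:2].round(3) for u in (303,326)])
s=cam("side")
for p in [(302,0),(170,240),(250,240),(253,261)]:pass
print("fence top/bottom side px: probing", [proj(s,(.55,.07,z)).round() for z in (0,.03,.05,.07)],[proj(s,(.75,.05,z)).round() for z in (0,.05,.1)])
E
```

```text
sstone centre 546.8 -226.0 size 87.6 31.0 yaw -8.6 px [449. 239.]
slid centre 541.6 -223.9 size 113.7 53.6 yaw -8.0 px [446. 243.]
lbase centre 480.5 -72.7 size 184.9 77.8 yaw -11.7 px [374. 276.]
llid+ centre 533.9 -223.3 size 176.0 71.9 yaw -12.7 px [441. 249.]
sbase centre 539.5 243.9 size 168.5 90.8 yaw 1.3 px [228. 251.]
grey [(array([438, 210,  21,   8, 112], dtype=int32), array([ 0.6101, -0.2345])), (array([429, 270,  21,  10, 139], dtype=int32), array([ 0.4762, -0.2097]))]
fence [array([0.446, 0.083]), array([0.446, 0.034])]
fence top/bottom side px: probing [array([309., 256.]), array([309., 245.]), array([309., 238.]), array([309., 231.])] [array([389., 257.]), array([390., 239.]), array([391., 220.])]
```

```bash
cat >> h.py <<'E'
from scipy.spatial.transform import Rotation as Ro
def go(x,y,z,yaw):
    """units still to go (shift xyz in present tool axes, turn) to TCP x,y,z (mm), object yaw deg (tool y = yaw+90)"""
    o=get_obs();w=o["tool_rot"];R=Ro.from_quat([w[1],w[2],w[3],w[0]]).as_matrix()
    yd=np.array([-np.sin(np.radians(yaw)),np.cos(np.radians(yaw)),0])
    if yd@R[:,1]<0: yd=-yd
    G=np.c_[np.cross(yd,[0,0,-1]),yd,[0,0,-1]]
    rv=np.degrees(Ro.from_matrix(R.T@G).as_rotvec())
    d=R.T@(np.array([x,y,z])-o["eef_pos"]*1000)
    print("go units shift",(d/20).round(2),"turn",(rv/4).round(2),"| at",(o["eef_pos"]*1000).round(1),"t",o["t"],"F",o["contact_force"].round(1),"w",round(o["gripper_width"],3),"gf",round(o["grasp_force"],1))
E
python3 - <<'E'
from h import *
c=cam("top")
P=np.array([ray(c,210+(x-560)/4-.4,215+y/4-.4,.006)[:2] for x,y in [(626,42),(732,52),(703,268),(598,258)]])*1000
print(P.round(1),P.mean(0))
print(cv2.minAreaRect(P.astype(np.float32)))
w=cam("wrist");o=get_obs();p=-w["R"].T@w["t"]
print("wrist cam",p.round(3),"fwd",w["R"][2].round(2),o["eef_pos"])
go(540,240,200,-8)
E
```

```text
[[598.9 258.5]
 [592.3 198.3]
 [470.  213.3]
 [476.4 272. ]] [534.3849993  235.50682068]
((534.3139038085938, 235.12493896484375), (60.62419128417969, 123.25701904296875), 83.72114562988281)
wrist cam [0.142 0.663 0.373] fwd [ 0.26 -0.08 -0.96] [0.2076859  0.64219783 0.20022027]
go units shift [-2.200e+01 -1.402e+01  1.000e-02] turn [-0.   -0.   -2.48] | at [207.7 642.2 200.2] t 0.45 F [ 0.3  0.3 -0.7] w 1.001 gf 0.0
```

>>> {"op": "jog_arm", "data": {
  "moves": [-1,-0.4,0,0,0,-0.3,1,-1,-0.4,0,0,0,-0.3,1,-1,-0.4,0,0,0,-0.3,1,-1,-0.4,0,0,0,-0.3,1,-1,-0.4,0,0,0,-0.3,1,-1,-0.4,0,0,0,-0.3,1,-1,-0.4,0,0,0,-0.3,1,-1,-0.4,0,0,0,-0.3,1],
  "grip_force": 50
}}

```text
t: 1.12
eef_pos: [0.3486, 0.5416, 0.2005]
tool_rot: [0.0, 0.072, 0.997, 0.0]
contact_force: [1.1, 0.7, -0.0]
gripper_width: 1.005
grasp_force: 0.0
```

```bash
python3 -c "
from h import *
go(540,240,200,-8)"
```

```text
go units shift [-11.64 -13.55   0.02] turn [ 0.   -0.   -0.07] | at [348.6 541.6 200.5] t 1.1167 F [ 1.1  0.7 -0. ] w 1.005 gf 0.0
```

>>> {"op": "jog_arm", "data": {
  "moves": [-0.75,-0.9,0,0,0,0,1,-0.75,-0.9,0,0,0,0,1,-0.75,-0.9,0,0,0,0,1,-0.75,-0.9,0,0,0,0,1,-0.75,-0.9,0,0,0,0,1,-0.75,-0.9,0,0,0,0,1,-0.75,-0.9,0,0,0,0,1,-0.75,-0.9,0,0,0,0,1]
}}

```text
t: 1.78
eef_pos: [0.4462, 0.3814, 0.2005]
tool_rot: [0.0, 0.073, 0.997, 0.0]
contact_force: [-0.1, -0.0, -0.3]
gripper_width: 1.0
grasp_force: 0.0
```

>>> {"op": "jog_arm", "data": {
  "moves": [-0.8,-0.9,0,0,0,0,1,-0.8,-0.9,0,0,0,0,1,-0.8,-0.9,0,0,0,0,1,-0.8,-0.9,0,0,0,0,1,-0.8,-0.9,0,0,0,0,1,-0.8,-0.9,0,0,0,0,1,-0.4,-0.5,0,0,0,0,1,-0.1,-0.2,0,0,0,0,1]
}}

```text
t: 2.45
eef_pos: [0.5343, 0.2437, 0.2004]
tool_rot: [0.0, 0.075, 0.997, -0.0]
contact_force: [0.4, -1.0, -1.0]
gripper_width: 1.001
grasp_force: 0.0
```

```bash
python3 - <<'E'
from h import *
go(547,-226,200,-8.6)
w=cam("wrist");cv2.imwrite("pics/w1.png",w["color"]);print([proj(w,(.534,.235,z)).round() for z in (0,.016)])
E
```

```text
go units shift [ -4.12 -23.13   0.04] turn [-0.01  0.01  0.01] | at [534.3 243.7 200.4] t 2.45 F [ 0.4 -1.  -1. ] w 1.001 gf 0.0
[array([310., 198.]), array([310., 201.])]
```

View pics/w1.png

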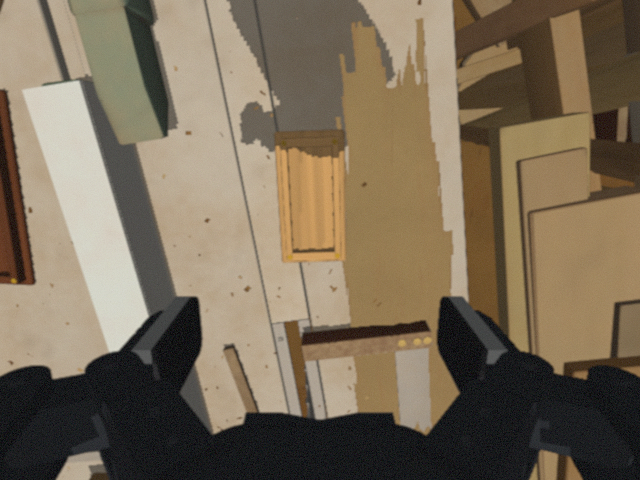

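The wrist view shows the small base with corners near (275,131), (344,129), (345,262) and (281,263). The fence is at left and the try square below.

```bash
python3 - <<'E'
from h import *
w=cam("wrist");h,s,v=hsvmask(w["color"])
P=np.array([ray(w,x,y,.006)[:2] for x,y in [(275,131),(344,129),(345,262),(281,263)]])*1000
print(P.round(1),P.mean(0),cv2.minAreaRect(P.astype(np.float32)))
for p in [(310,190),(310,135),(355,190),(280,200)]:print(h[p[1],p[0]],s[p[1],p[0]],v[p[1],p[0]])
rect(w,crop((s>120)&(v>130),270,125,352,270),.006,"sbase lit")
E
```

```text
[[467.5 214.2]
 [474.9 275.5]
 [600.1 260. ]
 [591.8 197.7]] [533.58655694 236.84220215] ((533.6326904296875, 236.58502197265625), (62.76221466064453, 126.0978012084961), 82.91615295410156)
16 134 209
16 125 110
19 127 151
17 138 196
sbase lit centre 542.8 238.4 size 122.9 68.9 yaw -7.3 px [321. 201.]
```

>>> {"op": "jog_arm", "data": {
  "moves": [-0.2,-1,0,0,0,0,1,-0.2,-1,0,0,0,0,1,-0.2,-1,0,0,0,0,1,-0.2,-1,0,0,0,0,1,-0.2,-1,0,0,0,0,1,-0.2,-1,0,0,0,0,1,-0.2,-1,0,0,0,0,1,-0.2,-1,0,0,0,0,1]
}}

```text
t: 3.22
eef_pos: [0.5409, 0.085, 0.2003]
tool_rot: [-0.0, 0.071, 0.997, 0.001]
contact_force: [0.8, 0.0, 0.1]
gripper_width: 0.998
grasp_force: 0.0
```

>>> {"op": "jog_arm", "data": {
  "moves": [-0.2,-1,0,0,0,0,1,-0.2,-1,0,0,0,0,1,-0.2,-1,0,0,0,0,1,-0.2,-1,0,0,0,0,1,-0.2,-1,0,0,0,0,1,-0.2,-1,0,0,0,0,1,-0.2,-1,0,0,0,0,1,-0.2,-1,0,0,0,0,1]
}}

```text
t: 3.88
eef_pos: [0.5502, -0.0778, 0.2003]
tool_rot: [0.0, 0.071, 0.997, 0.001]
contact_force: [-0.5, -0.0, 0.0]
gripper_width: 0.993
grasp_force: 0.0
```

>>> {"op": "jog_arm", "data": {
  "moves": [-0.2,-1,0,0,0,0,1,-0.2,-1,0,0,0,0,1,-0.2,-1,0,0,0,0,1,-0.2,-1,0,0,0,0,1,-0.1,-0.8,0,0,0,0,1,0,-0.7,0,0,0,0,1,0,-0.5,0,0,0,0,1,0,0,0,0,0,0,1]
}}

```text
t: 4.55
eef_pos: [0.5502, -0.2017, 0.2003]
tool_rot: [-0.0, 0.073, 0.997, -0.0]
contact_force: [-0.2, 0.6, -0.5]
gripper_width: 1.0
grasp_force: 0.0
```

```bash
python3 - <<'E'
from h import *
go(547,-226,200,-8.6)
w=cam("wrist");cv2.imwrite("pics/w2.png",w["color"])
h,s,v=hsvmask(w["color"])
rect(w,(s>150)&(h<14)&(v>150),.089,"sstone")
E
```

```text
go units shift [-0.02 -1.23  0.01] turn [-0.01 -0.    0.06] | at [ 550.2 -201.7  200.3] t 4.55 F [-0.2  0.6 -0.5] w 1.0 gf 0.0
sstone centre 552.8 -226.7 size 74.1 32.1 yaw -9.0 px [285. 227.]
```

View pics/w2.png

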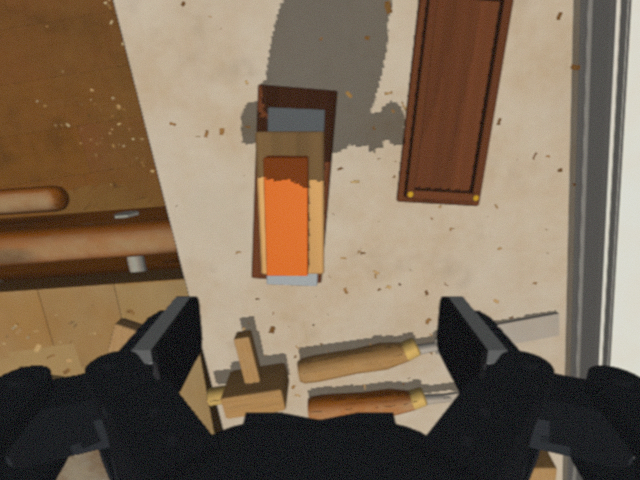

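The wrist view shows the orange stone at (264-308, 156-275), the small lid at (257-325, 131-274), the grey stone ends below and above it, and the large lid at (252-337, 85-278). The chisels are well clear below.

```bash
python3 - <<'E'
from h import *
w=cam("wrist")
def q(n,z,pts):
    P=np.array([ray(w,x,y,z)[:2] for x,y in pts])*1000;r=cv2.minAreaRect(P.astype(np.float32));e=P[0]+P[1]-P[2]-P[3]
    print(n,"c",P.mean(0).round(1),"size",np.round(r[1],1),"yaw",np.degrees(np.arctan(e[1]/e[0])).round(1))
q("sstone",.089,[(264,156),(308,156),(308,275),(266,275)])
q("slid",.069,[(257,131),(325,131),(323,274),(260,276)])
q("lstone",.048,[(269,108),(324,109),(318,285),(266,286)])
q("llid",.024,[(261,85),(337,91),(327,276),(252,277)])
E
```

```text
sstone c [ 546.1 -223.9] size [32.1 89.9] yaw -9.1
slid c [ 542.1 -221.1] size [ 51.6 115.6] yaw -9.2
lstone c [ 543.1 -220.2] size [ 45.8 150.7] yaw -10.7
llid c [ 535.1 -220.5] size [ 70.4 170.6] yaw -12.2
```

>>> {"op": "jog_arm", "data": {
  "moves": [0.1,-0.6,0.3,0,0,0,1,0.1,-0.5,0.8,0,0,0.1,1,0,0,1,0,0,0,1,0,0,1,0,0,0,1,0,0,1,0,0,0,1,0,0,0.7,0,0,0,1,0,0,0,0,0,0,1,0,0,0,0,0,0,1]
}}

```text
t: 5.32
eef_pos: [0.5433, -0.2203, 0.1039]
tool_rot: [-0.001, 0.075, 0.997, 0.0]
contact_force: [-0.4, -0.6, 0.2]
gripper_width: 1.001
grasp_force: 0.0
```

```bash
python3 - <<'E'
from h import *
go(546,-225,76,-9)
E
```

```text
go units shift [-0.17 -0.21  1.39] turn [ 0.01 -0.02  0.1 ] | at [ 543.3 -220.3  103.9] t 5.3167 F [-0.4 -0.6  0.2] w 1.001 gf 0.0
```

>>> {"op": "jog_arm", "data": {
  "moves": [-0.2,-0.2,0.6,0,0,0.1,1,0,0,0.6,0,0,0,1,0,0,0.2,0,0,0,1,0,0,0,0,0,0,1,0,0,0,0,0,0,0,0,0,0,0,0,0,0,0,0,0,0,0,0,0,0,0,0,0,0,0,0]
}}

```text
t: 5.98
eef_pos: [0.5468, -0.2267, 0.0767]
tool_rot: [0.0, 0.08, 0.997, -0.0]
contact_force: [1.1, 1.0, 0.1]
gripper_width: 0.455
grasp_force: 0.0
```

>>> {"op": "jog_arm", "data": {
  "moves": [0,0,0,0,0,0,0,0,0,0,0,0,0,0,0,0,0,0,0,0,0,0,0,0,0,0,0,0,0,0,0,0,0,0,0,0,0,0,0,0,0,0,0,0,0,0,0,0,0,0,0,0,0,0,0,0]
}}

```text
t: 6.65
eef_pos: [0.5466, -0.2266, 0.0763]
tool_rot: [-0.0, 0.08, 0.997, 0.0]
contact_force: [0.2, 0.3, 1.0]
gripper_width: -0.002
grasp_force: 0.0
```

```bash
python3 - <<'E'
from h import *
go(546,-225,76,-9)
w=cam("side");cv2.imwrite("pics/s1.png",cv2.resize(w["color"][200:350,210:410],None,fx=4,fy=4,interpolation=cv2.INTER_CUBIC))
E
```

```text
go units shift [0.04 0.08 0.01] turn [ 0.   -0.   -0.03] | at [ 546.6 -226.6   76.3] t 6.65 F [0.2 0.3 1. ] w -0.002 gf 0.0
```

View pics/s1.png

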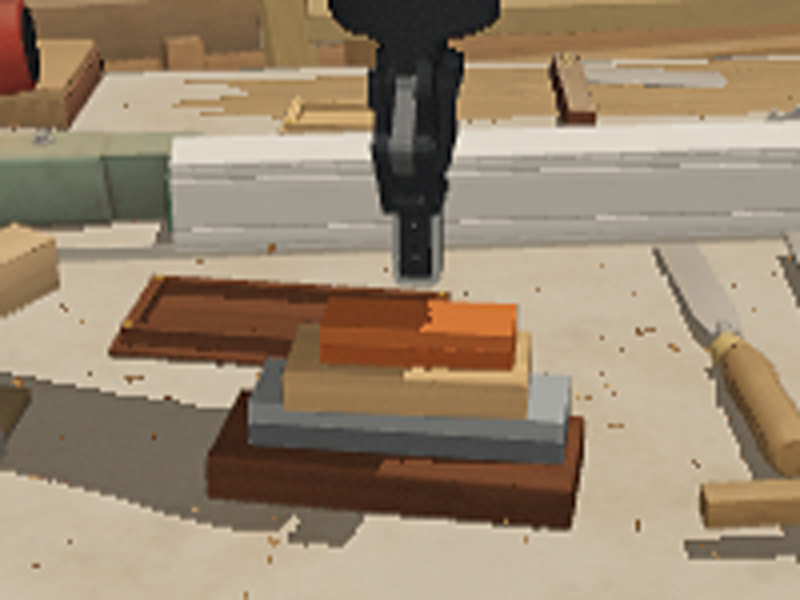

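The gripper shut fully without touching the stone. In the side view its tips (crop (418,283), full (314,271)) sit behind or above the orange stone's top, so I'll compare positions.

```bash
python3 - <<'E'
from h import *
s=cam("side");t=cam("top");w=cam("wrist")
o=get_obs();print(o["eef_pos"],o["q"])
for n,p in [("tcp",o["eef_pos"]),("stone top c",(.546,-.225,.089)),("llid bot",(.535,-.2205,0))]:
    print(n,"side",proj(s,p).round(1),"top",proj(t,p).round(1),"wrist",proj(w,p).round(1))
print("side cam",-s["R"].T@s["t"])
# two-view check: fingertip in side pixel => ray at various y
d=s["R"].T@np.array([(314.5-s["cx"])/s["fx"],(270.7-s["cy"])/s["fy"],1.]);O=-s["R"].T@s["t"]
for y in (-.226,-.2,-.15,-.1): print(y,(O+d*(y-O[1])/d[1]).round(3))
# stone top corners in side
for n,(u,v) in {"near L top":(210+320/4,200+335/4),"near R top":(210+516/4,200+338/4)}.items(): print(n,ray(s,u,v,.089).round(3))
cv2.imwrite("pics/t2.png",np.hstack([cv2.resize(t["color"][190:310,395:485],(360,480)),cv2.resize(w["color"][60:360,200:450],(400,480))]))
E
```

```text
[ 0.54658041 -0.2266306   0.0762717 ] [ 0.05399293  0.5002131   0.30734824  1.88251509 -0.20587332  0.7894731
  1.88320654]
tcp side [313.7 284.5] top [448.  239.9] wrist [319.4 275.5]
stone top c side [313.3 278.1] top [448.5 239.2] wrist [323.  284.7]
llid bot side [307.9 318. ] top [438.5 250.5] wrist [325.9 213.2]
side cam [ 0.50821492 -0.99609999  0.48372195]
-0.226 [ 0.548 -0.226  0.105]
-0.2 [ 0.55  -0.2    0.092]
-0.15 [ 0.552 -0.15   0.067]
-0.1 [ 0.555 -0.1    0.043]
near L top [ 0.502 -0.245  0.089]
near R top [ 0.591 -0.254  0.089]
```

View pics/t2.png

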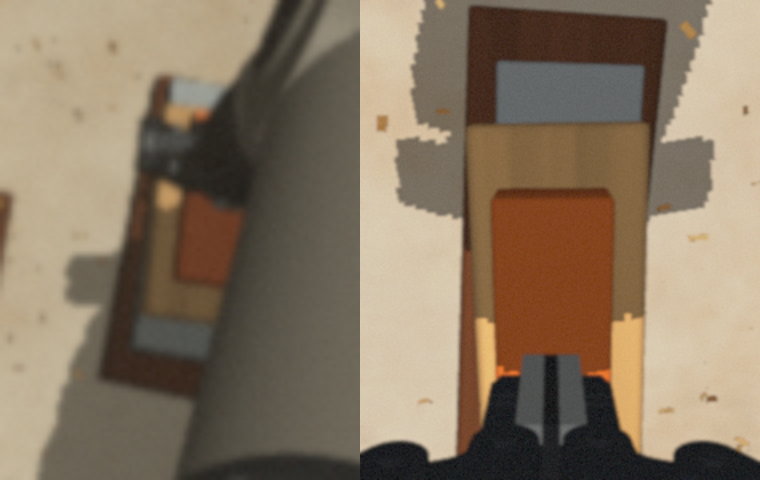

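The tips visibly sit above the stone, though the reported TCP is inside it. I'll compute how far behind the TCP the real tips are, using the wrist view as well.

```bash
python3 - <<'E'
from h import *
s=cam("side");w=cam("wrist");o=get_obs();q=o["tool_rot"];R=Ro.from_quat([q[1],q[2],q[3],q[0]]).as_matrix()
for dz in (0,.01,.02,.03,.04):
  print(dz,[proj(w,o["eef_pos"]+R@np.array([x,0,-dz])).round(1) for x in (-.011,0,.011)],"side",proj(s,o["eef_pos"]+R@np.array([0,0,-dz])).round(1), proj(s,o["eef_pos"]+R@np.array([0,-.014,-dz])).round(1))
im=w["color"]; print("column 310 rows 270-320:",[tuple(im[r,305]) for r in range(270,320,4)])
E
```

```text
0 [array([319.4, 297.2]), array([319.4, 275.5]), array([319.4, 253. ])] side [313.7 284.5] [312.9 288.1]
0.01 [array([319.4, 306.7]), array([319.4, 283.9]), array([319.4, 260.4])] side [313.7 279.8] [312.9 283.2]
0.02 [array([319.4, 317.3]), array([319.4, 293.4]), array([319.4, 268.6])] side [313.6 275. ] [312.8 278.4]
0.03 [array([319.5, 329.1]), array([319.5, 304. ]), array([319.5, 277.8])] side [313.6 270.1] [312.8 273.5]
0.04 [array([319.5, 342.5]), array([319.5, 316. ]), array([319.5, 288.3])] side [313.6 265.3] [312.8 268.6]
column 310 rows 270-320: [(np.uint8(31), np.uint8(63), np.uint8(132)), (np.uint8(16), np.uint8(60), np.uint8(129)), (np.uint8(23), np.uint8(67), np.uint8(131)), (np.uint8(73), np.uint8(77), np.uint8(88)), (np.uint8(82), np.uint8(79), np.uint8(79)), (np.uint8(76), np.uint8(76), np.uint8(76)), (np.uint8(83), np.uint8(83), np.uint8(81)), (np.uint8(81), np.uint8(83), np.uint8(80)), (np.uint8(82), np.uint8(85), np.uint8(82)), (np.uint8(83), np.uint8(81), np.uint8(79)), (np.uint8(80), np.uint8(78), np.uint8(78)), (np.uint8(82), np.uint8(82), np.uint8(79)), (np.uint8(80), np.uint8(79), np.uint8(79))]
```

Both views put the shut tips about 30 mm behind the reported TCP, so I'll use that offset from here. Next: open, lower 31 mm and regrip.

>>> {"op": "jog_arm", "data": {
  "moves": [0,0,0,0,0,0,1,0,0,0,0,0,0,1,0,0,0,0,0,0,1,0,0,0,0,0,0,1,0,0,0,0,0,0,1,0,0,0,0,0,0,1,0,0,0,0,0,0,1,0,0,0,0,0,0,1]
}}

```text
t: 7.62
eef_pos: [0.5466, -0.2266, 0.0763]
tool_rot: [0.0, 0.08, 0.997, 0.0]
contact_force: [0.5, -0.4, 0.5]
gripper_width: 0.998
grasp_force: 0.0
```

>>> {"op": "jog_arm", "data": {
  "moves": [0,0.1,0.4,0,0,0,1,0,0,0.4,0,0,0,1,0,0,0.4,0,0,0,1,0,0,0.3,0,0,0,1,0,0,0,0,0,0,1,0,0,0,0,0,0,0,0,0,0,0,0,0,0,0,0,0,0,0,0,0]
}}

```text
t: 8.28
eef_pos: [0.5472, -0.2249, 0.0466]
tool_rot: [0.0, 0.08, 0.997, -0.0]
contact_force: [-0.6, -0.2, 0.5]
gripper_width: 0.602
grasp_force: 0.0
```

>>> {"op": "jog_arm", "data": {
  "moves": [0,0,0,0,0,0,0,0,0,0,0,0,0,0,0,0,0,0,0,0,0,0,0,0,0,0,0,0,0,0,0,0,0,0,0,0,0,0,0,0,0,0,0,0,0,0,0,0,0,0,0,0,0,0,0,0]
}}

```text
t: 8.95
eef_pos: [0.5474, -0.2249, 0.0469]
tool_rot: [0.001, 0.08, 0.997, -0.0]
contact_force: [-1.5, -0.1, 5.6]
gripper_width: 0.357
grasp_force: 50.6
```

```bash
python3 - <<'E'
from h import *
go(546,-225,46,-9)
w=cam("side");cv2.imwrite("pics/s2.png",cv2.resize(w["color"][200:350,210:410],None,fx=4,fy=4,interpolation=cv2.INTER_CUBIC))
E
```

```text
go units shift [ 0.07 -0.02  0.05] turn [-0.    0.02 -0.03] | at [ 547.4 -224.9   46.9] t 8.95 F [-1.5 -0.1  5.6] w 0.357 gf 50.6
```

View pics/s2.png

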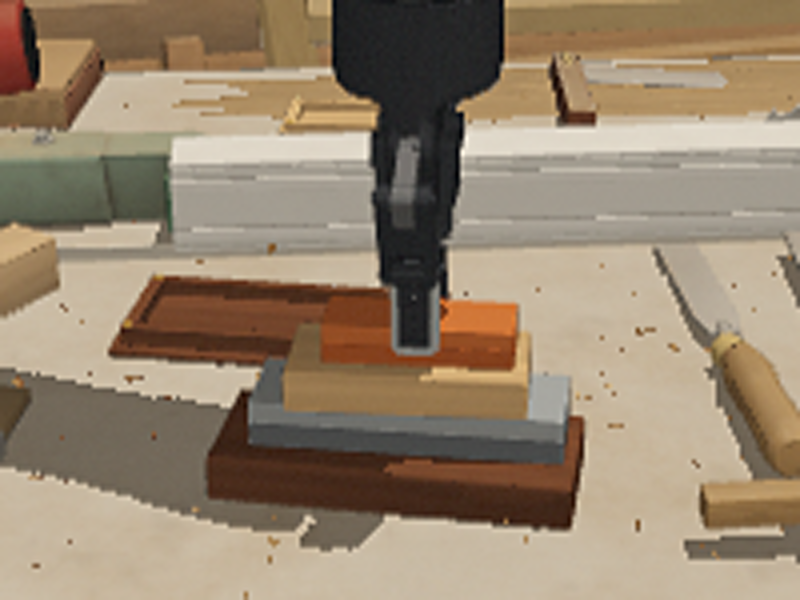

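The stone is gripped mid-height, with the tips about 10 mm below its top. Next: lift and carry it to the small base.

>>> {"op": "jog_arm", "data": {
  "moves": [0,0,-0.2,0,0,0,0,0,0,-0.5,0,0,0,0,0,0,-0.8,0,0,0,0,0,0,-1,0,0,0,0,0,0,-1,0,0,0,0,0.1,0.4,-0.7,0,0,0,0,0.2,0.8,0,0,0,0,0,0.2,1,0,0,0,0,0]
}}

```text
t: 9.67
eef_pos: [0.5441, -0.1802, 0.1318]
tool_rot: [0.001, 0.081, 0.997, -0.0]
contact_force: [0.5, 0.1, -2.2]
gripper_width: 0.356
grasp_force: 49.8
```

>>> {"op": "jog_arm", "data": {
  "moves": [0.2,1,0,0,0,0,0,0.2,1,0,0,0,0,0,0.2,1,0,0,0,0,0,0.2,1,0,0,0,0,0,0.2,1,0,0,0,0,0,0.2,1,0,0,0,0,0,0.2,1,0,0,0,0,0,0.2,1,0,0,0,0,0]
}}

```text
t: 10.33
eef_pos: [0.537, -0.0149, 0.1305]
tool_rot: [-0.0, 0.079, 0.997, 0.0]
contact_force: [-0.0, 0.8, -1.9]
gripper_width: 0.353
grasp_force: 49.8
```

>>> {"op": "jog_arm", "data": {
  "moves": [0.2,1,0,0,0,0,0,0.2,1,0,0,0,0,0,0.2,1,0,0,0,0,0,0.2,1,0,0,0,0,0,0.2,1,0,0,0,0,0,0.2,1,0,0,0,0,0,0.2,1,0,0,0,0,0,0.2,1,0,0,0,0,0]
}}

```text
t: 11.0
eef_pos: [0.5306, 0.1479, 0.1305]
tool_rot: [-0.0, 0.079, 0.997, -0.0]
contact_force: [0.5, -0.2, -3.4]
gripper_width: 0.358
grasp_force: 49.8
```

```bash
python3 - <<'E'
from h import *
go(535,236.3,40,-7)
E
```

```text
go units shift [0.48 4.4  4.52] turn [-0.   -0.01 -0.52] | at [530.6 147.9 130.5] t 11.0 F [ 0.5 -0.2 -3.4] w 0.358 gf 49.8
```

>>> {"op": "jog_arm", "data": {
  "moves": [0.1,1,0,0,0,-0.1,0,0.1,0.9,0,0,0,-0.1,0,0.1,0.9,0,0,0,-0.1,0,0.1,0.7,0,0,0,-0.1,0,0,0.4,0.3,0,0,-0.1,0,0,0,0.8,0,0,0,0,0,0,0.7,0,0,0,0,0,0,0.2,0,0,0,0]
}}

```text
t: 11.67
eef_pos: [0.5336, 0.2238, 0.0878]
tool_rot: [-0.002, 0.062, 0.998, -0.001]
contact_force: [-0.4, -0.5, -1.1]
gripper_width: 0.356
grasp_force: 49.7
```

```bash
python3 - <<'E'
from h import *
go(535,236.3,-13,-7)
w=cam("wrist");cv2.imwrite("pics/w3.png",w["color"])
E
```

```text
go units shift [-0.01  0.64  5.04] turn [-0.04 -0.04 -0.03] | at [533.6 223.8  87.8] t 11.6667 F [-0.4 -0.5 -1.1] w 0.356 gf 49.7
```

View pics/w3.png

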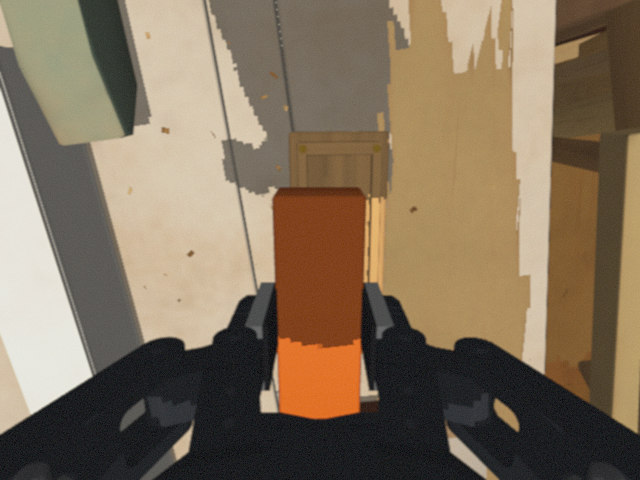

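The stone is held square. Its top end edge is at row 200 (275-363), and the base's near plinth edge is at row 131 (290-388).

```bash
python3 - <<'E'
from h import *
w=cam("wrist");o=get_obs()
def f(u,v,z): return ray(w,u,v,z)*1000
u=np.array([np.cos(np.radians(-7)),np.sin(np.radians(-7)),0])
e=(f(290,131,.006)+f(388,131,.006))/2;print("plinth end",e.round(1),np.linalg.norm(f(290,131,.006)-f(388,131,.006)),"centre",(e+63*u).round(1))
z=o["eef_pos"][2]+.042
a,b=f(275,200,z),f(363,200,z);print("stone w",np.linalg.norm(a-b),"centre",((a+b)/2+45*u).round(1),"tcp",o["eef_pos"]*1000)
k=a-b;print("stone yaw",np.degrees(np.arctan2(k[0],-k[1]))); k=f(290,131,.006)-f(388,131,.006);print(np.degrees(np.arctan2(k[0],-k[1])))
E
```

```text
plinth end [472.1 243.4   6. ] 60.880907693904334 centre [534.6 235.7   6. ]
stone w 29.118480013868993 centre [534.9 223.5 131.1] tcp [534.36013991 223.82196376  89.12492626]
stone yaw -7.126967200218831
-7.15651206654826
```

>>> {"op": "jog_arm", "data": {
  "moves": [0.1,0.4,0,0,0,0,0,0,0.2,0.4,0,0,0,0,0,0,0.8,0,0,0,0,0,0,0.9,0,0,0,0,0,0,0.9,0,0,0,0,0,0,0.6,0,0,0,0,0,0,0.3,0,0,0,0,0,0,0,0,0,0,0]
}}

```text
t: 12.43
eef_pos: [0.5339, 0.2369, 0.0111]
tool_rot: [-0.001, 0.062, 0.998, -0.0]
contact_force: [-0.2, 0.4, -2.9]
gripper_width: 0.361
grasp_force: 49.8
```

```bash
python3 - <<'E'
from h import *
go(534.2,236,-13,-7)
E
```

```text
go units shift [-0.02 -0.04  1.21] turn [-0.02 -0.02 -0.03] | at [533.9 236.9  11.1] t 12.4333 F [-0.2  0.4 -2.9] w 0.361 gf 49.8
```

>>> {"op": "jog_arm", "data": {
  "moves": [0,0,0.3,0,0,0,0,0,0,0.3,0,0,0,0,0,0,0.3,0,0,0,0,0,0,0.2,0,0,0,0,0,0,0.1,0,0,0,0,0,0,0,0,0,0,0,0,0,0,0,0,0,0,0,0,0,0,0,0,0]
}}

```text
t: 13.1
eef_pos: [0.5348, 0.2371, -0.0115]
tool_rot: [0.0, 0.062, 0.998, 0.0]
contact_force: [0.0, 0.4, -2.3]
gripper_width: 0.362
grasp_force: 49.8
```

```bash
python3 - <<'E'
from h import *
go(534.2,236,-14,-7)
E
```

```text
go units shift [ 0.03 -0.06  0.13] turn [ 0.    0.01 -0.03] | at [534.8 237.1 -11.5] t 13.1 F [ 0.   0.4 -2.3] w 0.362 gf 49.8
```

>>> {"op": "jog_arm", "data": {
  "moves": [0,0,0.1,0,0,0,0,0,0,0,0,0,0,0,0,0,0,0,0,0,0.5,0,0,0,0,0,0,0.6,0,0,0,0,0,0,0.8,0,0,0,0,0,0,1,0,0,0,0,0,0,1,0,0,0,0,0,0,1]
}}

```text
t: 13.77
eef_pos: [0.5347, 0.237, -0.0136]
tool_rot: [0.0, 0.062, 0.998, 0.0]
contact_force: [-0.5, 0.7, 0.1]
gripper_width: 1.0
grasp_force: 0.0
```

>>> {"op": "jog_arm", "data": {
  "moves": [0,0,-0.3,0,0,0,1,0,0,-0.6,0,0,0,1,0,0,-1,0,0,0,1,0,0,-1,0,0,0,1,0,0,-1,0,0,0,1,0,0,-1,0,0,0,1,0,0,-1,0,0,0,1,0,0,-1,0,0,0,1]
}}

```text
t: 14.43
eef_pos: [0.5347, 0.2369, 0.1266]
tool_rot: [0.0, 0.062, 0.998, 0.0]
contact_force: [-0.6, 0.4, 0.2]
gripper_width: 1.002
grasp_force: 0.0
```

```bash
python3 - <<'E'
from h import *
w=cam("wrist");cv2.imwrite("pics/w4.png",w["color"])
h,s,v=hsvmask(w["color"])
rect(w,(s>150)&(h<14)&(v>80)&(np.arange(480)[:,None]<420)&(abs(np.arange(640)-320)<60),.028,"sstone")
go(542,-222.5,120,-9)
E
```

```text
sstone centre 533.2 237.0 size 90.4 32.3 yaw -7.2 px [319. 219.]
go units shift [ -3.11 -22.81   0.44] turn [0.07 0.08 0.46] | at [537.1 237.9 130.6] t 14.4833 F [1.7 0.1 1.9] w 0.998 gf 0.0
```

View pics/w4.png

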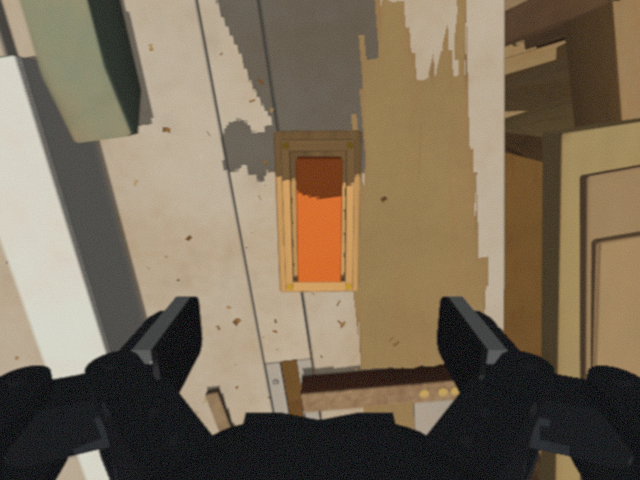

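The small stone lies centred in its recess: (533.2, 237.0) with yaw -7.2. Now back for the small lid.

>>> {"op": "jog_arm", "data": {
  "moves": [-0.1,-0.5,0,0,0,0.1,1,-0.1,-1,0,0,0,0.1,1,-0.1,-1,0,0,0,0.1,1,-0.1,-1,0,0,0,0.1,1,-0.1,-1,0,0,0,0.1,1,-0.1,-1,0,0,0,0,1,-0.2,-1,0,0,0,0,1,-0.2,-1,0,0,0,0,1]
}}

```text
t: 15.15
eef_pos: [0.5307, 0.082, 0.1233]
tool_rot: [-0.001, 0.081, 0.997, -0.001]
contact_force: [-1.0, -0.9, -0.3]
gripper_width: 1.002
grasp_force: 0.0
```

>>> {"op": "jog_arm", "data": {
  "moves": [-0.2,-1,0,0,0,0,1,-0.2,-1,0,0,0,0,1,-0.2,-1,0,0,0,0,1,-0.2,-1,0,0,0,0,1,-0.2,-1,0,0,0,0,1,-0.2,-1,0,0,0,0,1,-0.2,-1,0,0,0,0,1,-0.2,-1,0,0,0,0,1]
}}

```text
t: 15.82
eef_pos: [0.5363, -0.0806, 0.1233]
tool_rot: [-0.001, 0.081, 0.997, -0.0]
contact_force: [-0.1, 0.7, 0.2]
gripper_width: 0.998
grasp_force: 0.0
```

>>> {"op": "jog_arm", "data": {
  "moves": [-0.2,-1,0,0,0,0,1,-0.2,-1,0,0,0,0,1,-0.2,-1,0,0,0,0,1,-0.2,-0.9,0,0,0,0,1,-0.1,-0.7,0,0,0,0,1,0,-0.4,0,0,0,0,1,0,0,0,0,0,0,1,0,0,0,0,0,0,1]
}}

```text
t: 16.48
eef_pos: [0.5391, -0.1795, 0.1237]
tool_rot: [-0.001, 0.08, 0.997, 0.0]
contact_force: [0.2, -0.1, 0.8]
gripper_width: 1.002
grasp_force: 0.0
```

```bash
python3 - <<'E'
from h import *
w=cam("wrist");cv2.imwrite("pics/w5.png",w["color"])
go(542,-222.5,20,-9)
E
```

```text
go units shift [-0.47 -2.15  5.19] turn [ 0.01 -0.02 -0.03] | at [ 539.6 -178.5  123.8] t 16.5333 F [-0.1 -0.   0.5] w 0.993 gf 0.0
```

View pics/w5.png

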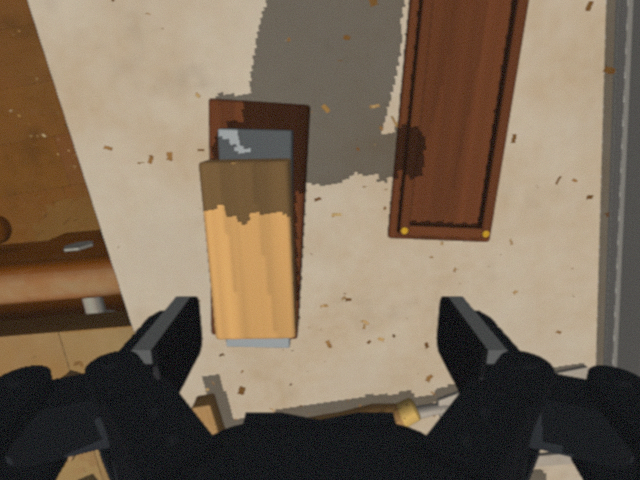

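The small lid is at (200-294, 160-338), with the grey stone and the large lid below it.

```bash
cat >> h.py <<'E'
def quad(w,n,z,pts):
    """corners: near-left, near-right, far-right, far-left in the wrist picture"""
    P=np.array([ray(w,x,y,z)[:2] for x,y in pts])*1000;e=P[0]+P[1]-P[2]-P[3]
    print(n,"c",P.mean(0).round(1),"size",np.linalg.norm(e).round(1)/2,(np.linalg.norm(P[0]+P[3]-P[1]-P[2])/2).round(1),"yaw",np.degrees(np.arctan(e[1]/e[0])).round(1))
E
python3 - <<'E'
from h import *
w=cam("wrist")
quad(w,"slid",.069,[(200,163),(292,160),(294,338),(216,338)])
quad(w,"lstone",.048,[(219,129),(292,130),(290,346),(228,346)])
go(541.5,-222,19,-9)
E
```

```text
slid c [ 541.7 -220.8] size 112.0 51.1 yaw -9.0
lstone c [ 542.5 -220.1] size 147.9 44.0 yaw -10.7
go units shift [-0.42 -2.16  5.25] turn [ 0.01 -0.01 -0.02] | at [ 540. -178.  124.] t 16.5833 F [ 0.3 -0.  -0.5] w 1.0 gf 0.0
```

>>> {"op": "jog_arm", "data": {
  "moves": [-0.2,-0.7,0,0,0,0,1,-0.2,-0.8,0.2,0,0,0,1,0,-0.6,0.6,0,0,0,1,0,0,0.8,0,0,0,1,0,0,0.7,0,0,0,1,0,0,0.4,0,0,0,1,0,0,0,0,0,0,1,0,0,0,0,0,0,1]
}}

```text
t: 17.25
eef_pos: [0.5418, -0.2208, 0.0702]
tool_rot: [-0.0, 0.079, 0.997, 0.0]
contact_force: [-0.5, -0.6, -0.1]
gripper_width: 1.0
grasp_force: 0.0
```

```bash
python3 - <<'E'
from h import *
go(541.5,-222,19,-9)
E
```

```text
go units shift [ 0.   -0.06  2.56] turn [ 0.   -0.01 -0.01] | at [ 541.8 -220.8   70.2] t 17.25 F [-0.5 -0.6 -0.1] w 1.0 gf 0.0
```

>>> {"op": "jog_arm", "data": {
  "moves": [0,0,0.4,0,0,0,1,0,0,0.7,0,0,0,1,0,0,0.6,0,0,0,1,0,0,0.5,0,0,0,1,0,0,0.3,0,0,0,1,0,0,0,0,0,0,1,0,0,0,0,0,0,0,0,0,0,0,0,0,0]
}}

```text
t: 17.92
eef_pos: [0.5421, -0.222, 0.0207]
tool_rot: [0.0, 0.08, 0.997, -0.0]
contact_force: [-0.1, -0.3, 0.1]
gripper_width: 0.745
grasp_force: 0.0
```

>>> {"op": "jog_arm", "data": {
  "moves": [0,0,0,0,0,0,0,0,0,0,0,0,0,0,0,0,0,0,0,0,0,0,0,0,0,0,0,0,0,0,0,0,0,0,0,0,0,0,0,0,0,0,0,0,0,0,0,0,0,0,0,0,0,0,0,0]
}}

```text
t: 18.58
eef_pos: [0.5425, -0.2221, 0.0212]
tool_rot: [0.001, 0.08, 0.997, -0.0]
contact_force: [-1.0, -0.1, 6.1]
gripper_width: 0.592
grasp_force: 52.9
```

```bash
python3 - <<'E'
from h import *
go(541.5,-222,19,-9)
w=cam("side");cv2.imwrite("pics/s3.png",cv2.resize(w["color"][200:350,210:410],None,fx=4,fy=4,interpolation=cv2.INTER_CUBIC))
E
```

```text
go units shift [ 0.05 -0.    0.11] turn [-0.    0.02 -0.03] | at [ 542.5 -222.1   21.2] t 18.5833 F [-1.  -0.1  6.1] w 0.592 gf 52.9
```

View pics/s3.png

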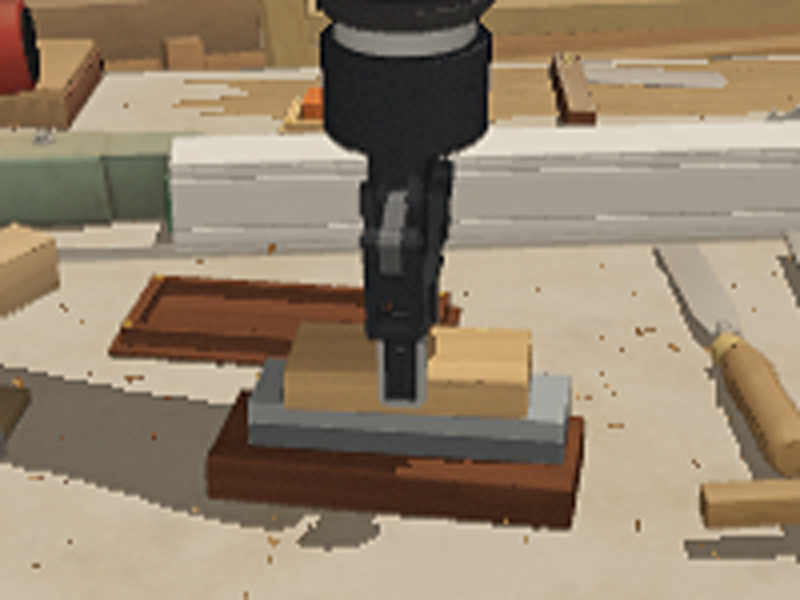

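Lid gripped, with its tips just above the grey stone. Carrying it over.

>>> {"op": "jog_arm", "data": {
  "moves": [0,0,-0.2,0,0,0,0,0,0,-0.5,0,0,0,0,0,0,-0.9,0,0,0,0,0,0,-1,0,0,0,0,0,0,-1,0,0,0,0,0,0,-1,0,0,0,0,0.1,0.5,-0.8,0,0,0,0,0.2,0.9,0,0,0,0,0]
}}

```text
t: 19.3
eef_pos: [0.542, -0.1962, 0.1326]
tool_rot: [0.003, 0.082, 0.997, -0.001]
contact_force: [0.3, -1.1, -0.5]
gripper_width: 0.593
grasp_force: 52.3
```

>>> {"op": "jog_arm", "data": {
  "moves": [0.2,1,0,0,0,0,0,0.2,1,0,0,0,0,0,0.2,1,0,0,0,0,0,0.2,1,0,0,0,0,0,0.2,1,0,0,0,0,0,0.2,1,0,0,0,0,0,0.2,1,0,0,0,0,0,0.2,1,0,0,0,0,0]
}}

```text
t: 19.97
eef_pos: [0.5337, -0.0291, 0.1289]
tool_rot: [0.0, 0.08, 0.997, 0.0]
contact_force: [-0.8, 0.2, -1.3]
gripper_width: 0.595
grasp_force: 52.3
```

>>> {"op": "jog_arm", "data": {
  "moves": [0.2,1,0,0,0,0,0,0.2,1,0,0,0,0,0,0.2,1,0,0,0,0,0,0.2,1,0,0,0,0,0,0.1,1,0,0,0,-0.1,0,0.1,1,0,0,0,-0.1,0,0.1,1,0,0,0,-0.1,0,0.1,1,0,0,0,-0.1,0]
}}

```text
t: 20.63
eef_pos: [0.5346, 0.1326, 0.129]
tool_rot: [0.0, 0.065, 0.998, 0.0]
contact_force: [0.4, 0.6, -0.6]
gripper_width: 0.597
grasp_force: 52.3
```

>>> {"op": "jog_arm", "data": {
  "moves": [0.1,1,0,0,0,-0.1,0,0.1,1,0,0,0,0,0,0.1,1,0,0,0,0,0,0.1,0.8,0,0,0,0,0,0,0.4,0,0,0,0,0,0,0,0,0,0,0,0,0,0,0,0,0,0,0,0,0,0,0,0,0,0]
}}

```text
t: 21.3
eef_pos: [0.5376, 0.2143, 0.1284]
tool_rot: [-0.0, 0.063, 0.998, -0.0]
contact_force: [0.2, 0.1, -0.7]
gripper_width: 0.595
grasp_force: 52.3
```

```bash
python3 - <<'E'
from h import *
go(534.5,236,-10,-7.1)
E
```

```text
go units shift [0.29 1.06 6.92] turn [-0.01  0.   -0.03] | at [537.6 214.3 128.4] t 21.3 F [ 0.2  0.1 -0.7] w 0.595 gf 52.3
```

>>> {"op": "jog_arm", "data": {
  "moves": [0.2,0.6,0,0,0,0,0,0.1,0.5,0.5,0,0,0,0,0,0,1,0,0,0,0,0,0,1,0,0,0,0,0,0,1,0,0,0,0,0,0,1,0,0,0,0,0,0,0.8,0,0,0,0,0,0,0.4,0,0,0,0]
}}

```text
t: 21.97
eef_pos: [0.5323, 0.2389, 0.0115]
tool_rot: [-0.002, 0.062, 0.998, -0.001]
contact_force: [-0.7, 0.4, -0.5]
gripper_width: 0.596
grasp_force: 52.3
```

```bash
python3 - <<'E'
from h import *
go(534.5,236,-10,-7.1)
E
```

```text
go units shift [-0.13 -0.13  1.07] turn [-0.02 -0.05  0.01] | at [532.3 238.9  11.5] t 21.9667 F [-0.7  0.4 -0.5] w 0.596 gf 52.3
```

>>> {"op": "jog_arm", "data": {
  "moves": [-0.1,-0.1,0.1,0,0,0,0,0,0,0.1,0,0,0,0,0,0,0,0,0,0,0,0,0,0,0,0,0,0,0,0,0.3,0,0,0,0,0,0,0.2,0,0,0,0,0,0,0,0,0,0,0,0,0,0,0,0,0,0]
}}

```text
t: 22.63
eef_pos: [0.5357, 0.2363, 0.0001]
tool_rot: [-0.0, 0.062, 0.998, -0.0]
contact_force: [0.5, 0.4, -0.2]
gripper_width: 0.595
grasp_force: 52.3
```

```bash
python3 - <<'E'
from h import *
go(534.5,236,-10.8,-7.1)
E
```

```text
go units shift [ 0.06 -0.02  0.54] turn [-0.   -0.01 -0.01] | at [5.357e+02 2.363e+02 1.000e-01] t 22.6333 F [ 0.5  0.4 -0.2] w 0.595 gf 52.3
```

>>> {"op": "jog_arm", "data": {
  "moves": [0.1,0,0.1,0,0,0,0,0,0,0.1,0,0,0,0,0,0,0.1,0,0,0,0,0,0,0.1,0,0,0,0,0,0,0.1,0,0,0,0,0,0,0,0,0,0,0,0,0,0,0,0,0,0,0,0,0,0,0,0,0]
}}

```text
t: 23.3
eef_pos: [0.534, 0.2367, -0.0097]
tool_rot: [0.0, 0.062, 0.998, 0.0]
contact_force: [0.6, 0.5, -0.9]
gripper_width: 0.596
grasp_force: 52.3
```

```bash
python3 - <<'E'
from h import *
go(534.5,236,-10.8,-7.1)
w=cam("wrist");cv2.imwrite("pics/w6.png",w["color"])
E
```

```text
go units shift [-0.03 -0.03  0.06] turn [ 0.    0.   -0.01] | at [534.  236.7  -9.7] t 23.3 F [ 0.6  0.5 -0.9] w 0.596 gf 52.3
```

Now 1 mm more down, then release and retreat.

>>> {"op": "jog_arm", "data": {
  "moves": [0,0,0.05,0,0,0,0,0,0,0,0,0,0,0,0,0,0,0,0,0,0.7,0,0,0,0,0,0,0.8,0,0,0,0,0,0,1,0,0,0,0,0,0,1,0,0,0,0,0,0,1,0,0,0,0,0,0,1]
}}

```text
t: 24.02
eef_pos: [0.534, 0.2367, -0.0107]
tool_rot: [0.0, 0.062, 0.998, 0.0]
contact_force: [0.2, 0.4, 0.3]
gripper_width: 1.003
grasp_force: 0.0
```

>>> {"op": "jog_arm", "data": {
  "moves": [0,0,-0.3,0,0,0,1,0,0,-0.6,0,0,0,1,0,0,-1,0,0,0,1,0,0,-1,0,0,0,1,0,0,-1,0,0,0,1,0,0,-1,0,0,0,1,0,0,-1,0,0,0,1,0,0,-0.5,0,0,0,1]
}}

```text
t: 24.68
eef_pos: [0.5354, 0.2372, 0.121]
tool_rot: [0.002, 0.062, 0.998, 0.001]
contact_force: [0.3, 0.2, 0.5]
gripper_width: 1.0
grasp_force: 0.0
```

```bash
python3 - <<'E'
from h import *
w=cam("wrist");cv2.imwrite("pics/w7.png",w["color"])
h,s,v=hsvmask(w["color"])
g=cv2.cvtColor(w["color"],cv2.COLOR_BGR2GRAY)
# predicted corners: lid top z=.037, plinth z=.006, for comparison with row/col profiles
u=np.array([np.cos(np.radians(-7.1)),np.sin(np.radians(-7.1))]);n=np.array([-u[1],u[0]]);c0=np.array([.534,.236])
for nm,a,b,z in [("lid",.057,.026,.037),("plinth",.063,.032,.006)]:
    print(nm,[proj(w,(*(c0+i*a*u+j*b*n),z)).round() for i,j in ((-1,-1),(-1,1),(1,1),(1,-1))])
print("row215",[(x,int(g[215,x]),int(s[215,x])) for x in range(265,375,3)])
print("col320",[(y,int(g[y,310])) for y in range(110,310,4)])
go(543,-221,120,-10.7)
E
```

```text
lid [array([275., 139.]), array([358., 139.]), array([354., 304.]), array([280., 305.])]
plinth [array([271., 128.]), array([363., 128.]), array([358., 294.]), array([276., 294.])]
row215 [(265, 174, 58), (268, 176, 56), (271, 170, 61), (274, 159, 66), (277, 145, 137), (280, 143, 123), (283, 167, 136), (286, 168, 135), (289, 166, 134), (292, 171, 134), (295, 169, 135), (298, 171, 136), (301, 161, 138), (304, 159, 131), (307, 159, 131), (310, 157, 131), (313, 162, 133), (316, 159, 134), (319, 160, 133), (322, 162, 137), (325, 161, 136), (328, 156, 130), (331, 148, 132), (334, 153, 134), (337, 153, 132), (340, 156, 132), (343, 160, 133), (346, 162, 137), (349, 162, 136), (352, 159, 137), (355, 128, 133), (358, 132, 131), (361, 123, 114), (364, 130, 111), (367, 126, 115), (370, 132, 113), (373, 125, 115)]
col320 [(110, 94), (114, 95), (118, 97), (122, 95), (126, 98), (130, 86), (134, 88), (138, 75), (142, 91), (146, 92), (150, 91), (154, 93), (158, 91), (162, 91), (166, 90), (170, 90), (174, 89), (178, 88), (182, 94), (186, 89), (190, 90), (194, 93), (198, 87), (202, 89), (206, 145), (210, 159), (214, 161), (218, 160), (222, 157), (226, 157), (230, 156), (234, 155), (238, 153), (242, 153), (246, 152), (250, 154), (254, 156), (258, 154), (262, 155), (266, 156), (270, 153), (274, 150), (278, 148), (282, 152), (286, 149), (290, 150), (294, 152), (298, 148), (302, 146), (306, 170)]
go units shift [-3.190e+00 -2.271e+01  2.000e-02] turn [0.06 0.07 0.89] | at [536.1 237.6 121.8] t 24.7333 F [ 0.9 -0.   1.1] w 0.999 gf 0.0
```

The lid edges match the prediction (ends at rows 139 and 304, sides at columns 280 and 355), so it is seated. Now the large stone.

>>> {"op": "jog_arm", "data": {
  "moves": [-0.1,-0.5,0,0,0,0.1,1,-0.1,-1,0,0,0,0.1,1,-0.1,-1,0,0,0,0.1,1,-0.1,-1,0,0,0,0.1,1,-0.1,-1,0,0,0,0.1,1,-0.1,-1,0,0,0,0.1,1,-0.2,-1,0,0,0,0.1,1,-0.2,-1,0,0,0,0.1,1]
}}

```text
t: 25.4
eef_pos: [0.5295, 0.0816, 0.1158]
tool_rot: [-0.001, 0.091, 0.996, -0.001]
contact_force: [-0.3, -0.2, 0.0]
gripper_width: 0.997
grasp_force: 0.0
```

>>> {"op": "jog_arm", "data": {
  "moves": [-0.2,-1,0,0,0,0.1,1,-0.2,-1,0,0,0,0,1,-0.2,-1,0,0,0,0,1,-0.2,-1,0,0,0,0,1,-0.2,-1,0,0,0,0,1,-0.2,-1,0,0,0,0,1,-0.2,-1,0,0,0,0,1,-0.2,-1,0,0,0,0,1]
}}

```text
t: 26.07
eef_pos: [0.5305, -0.081, 0.1157]
tool_rot: [-0.002, 0.095, 0.996, -0.001]
contact_force: [-0.4, -0.4, -0.3]
gripper_width: 0.999
grasp_force: 0.0
```

>>> {"op": "jog_arm", "data": {
  "moves": [-0.2,-1,0,0,0,0,1,-0.2,-1,0,0,0,0,1,-0.2,-1,0,0,0,0,1,-0.2,-1,0,0,0,0,1,-0.2,-1,0,0,0,0,1,-0.1,-0.8,0,0,0,0,1,0,-0.4,0,0,0,0,1,0,0,0,0,0,0,1]
}}

```text
t: 26.73
eef_pos: [0.5289, -0.2072, 0.1162]
tool_rot: [-0.001, 0.096, 0.995, -0.001]
contact_force: [0.4, -0.2, -0.1]
gripper_width: 1.001
grasp_force: 0.0
```

```bash
python3 - <<'E'
from h import *
go(543,-220.5,3,-10.7)
w=cam("wrist");cv2.imwrite("pics/w8.png",w["color"])
E
```

```text
go units shift [-0.84 -0.51  5.66] turn [-0.02 -0.04 -0.08] | at [ 528.9 -207.2  116.2] t 26.7333 F [ 0.4 -0.2 -0.1] w 1.001 gf 0.0
```

View pics/w8.png

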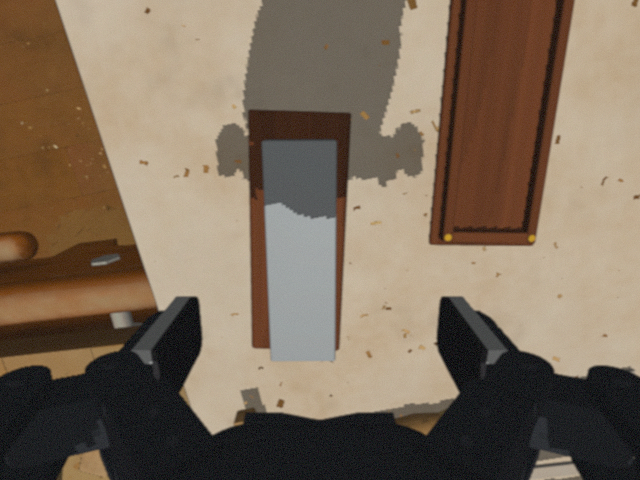

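The large stone is at (262-337, 139-361) and the large lid at (249-350, 110-350). The near end of the dark base runs along row 244, columns 430-535.

```bash
python3 - <<'E'
from h import *
w=cam("wrist")
quad(w,"lstone",.048,[(262,140),(337,139),(336,360),(270,361)])
quad(w,"llid",.024,[(249,110),(350,113),(340,350),(251,349)])
a,b=[ray(w,u,244,.006)[:2]*1000 for u in (430,535)];k=a-b
yaw=np.degrees(np.arctan2(k[0],-k[1]));print("lbase far end",((a+b)/2).round(1),np.linalg.norm(k),yaw)
u=np.array([np.cos(np.radians(-11.7)),np.sin(np.radians(-11.7))]);print("lbase centre",(a+b)/2-93*u)
go(542.5,-220.5,3,-10.7)
E
```

```text
lstone c [ 542.7 -219.4] size 148.9 45.0 yaw -10.7
llid c [ 537.  -222.1] size 171.75 65.8 yaw -12.7
lbase far end [570.9 -89.2] 78.25744352030385 -10.91161743697267
lbase centre [479.86515331 -70.36121161]
go units shift [-0.76 -0.71  5.67] turn [ 0.01 -0.03 -0.02] | at [ 530.4 -203.7  116.5] t 26.8333 F [ 0.5 -0.4 -0.3] w 1.001 gf 0.0
```

>>> {"op": "jog_arm", "data": {
  "moves": [-0.4,-0.4,0.2,0,0,0,1,-0.4,-0.4,0.6,0,0,0,1,0,0,1,0,0,0,1,0,0,1,0,0,0,1,0,0,1,0,0,0,1,0,0,0.8,0,0,0,1,0,0,0.2,0,0,0,1,0,0,0,0,0,0,1]
}}

```text
t: 27.5
eef_pos: [0.5438, -0.2215, 0.0198]
tool_rot: [-0.001, 0.093, 0.996, 0.0]
contact_force: [0.1, 0.1, 0.3]
gripper_width: 0.995
grasp_force: 0.0
```

```bash
python3 - <<'E'
from h import *
go(542.6,-220,3,-10.7)
E
```

```text
go units shift [0.07 0.06 0.84] turn [ 0.01 -0.04  0.01] | at [ 543.8 -221.5   19.8] t 27.5 F [0.1 0.1 0.3] w 0.995 gf 0.0
```

>>> {"op": "jog_arm", "data": {
  "moves": [0.05,0.05,0.4,0,0,0,1,0,0,0.3,0,0,0,1,0,0,0,0,0,0,1,0,0,0,0,0,0,1,0,0,0,0,0,0,1,0,0,0,0,0,0,1,0,0,0,0,0,0,1,0,0,0,0,0,0,1]
}}

```text
t: 28.17
eef_pos: [0.5438, -0.2214, 0.0076]
tool_rot: [0.0, 0.093, 0.996, -0.0]
contact_force: [-0.2, 0.1, -0.1]
gripper_width: 1.003
grasp_force: 0.0
```

```bash
python3 - <<'E'
from h import *
go(542.6,-220,3,-10.7)
E
```

```text
go units shift [0.07 0.06 0.23] turn [ 0.    0.01 -0.01] | at [ 543.8 -221.4    7.6] t 28.1667 F [-0.2  0.1 -0.1] w 1.003 gf 0.0
```

>>> {"op": "jog_arm", "data": {
  "moves": [0,0.05,0.2,0,0,0,1,0,0,0,0,0,0,1,0,0,0,0,0,0,0,0,0,0,0,0,0,0,0,0,0,0,0,0,0,0,0,0,0,0,0,0,0,0,0,0,0,0,0,0,0,0,0,0,0,0],
  "grip_force": 70
}}

```text
t: 28.83
eef_pos: [0.5441, -0.2209, 0.0039]
tool_rot: [0.0, 0.094, 0.996, -0.0]
contact_force: [-0.5, -0.8, 5.9]
gripper_width: 0.505
grasp_force: 72.3
```

>>> {"op": "jog_arm", "data": {
  "moves": [0,0,0,0,0,0,0,0,0,0,0,0,0,0,0,0,0,0,0,0,0,0,0,0,0,0,0,0,0,0,0,0,0,0,0,0,0,0,0,0,0,0,0,0,0,0,0,0,0,0,0,0,0,0,0,0]
}}

```text
t: 29.5
eef_pos: [0.544, -0.2209, 0.0039]
tool_rot: [0.0, 0.094, 0.996, -0.0]
contact_force: [-1.5, -0.3, 5.3]
gripper_width: 0.499
grasp_force: 72.3
```

```bash
python3 - <<'E'
from h import *
go(542.6,-220,3,-10.7)
s=cam("side")["color"]
# finger tip: lowest dark pixel in columns around the finger
g=cv2.cvtColor(s,cv2.COLOR_BGR2GRAY)
print([(y,int(g[y,311]),int(g[y,320])) for y in range(290,325,2)])
S=cam("side")
for z in (.03,.034,.038,.042): print(z,proj(S,(.543,-.252,z)).round(1))
E
```

```text
go units shift [0.08 0.03 0.04] turn [-0.01  0.01 -0.01] | at [ 544.  -220.9    3.9] t 29.5 F [-1.5 -0.3  5.3] w 0.499 gf 72.3
[(290, 41, 65), (292, 32, 174), (294, 43, 171), (296, 31, 170), (298, 37, 169), (300, 32, 167), (302, 34, 166), (304, 33, 108), (306, 32, 112), (308, 126, 91), (310, 72, 75), (312, 71, 74), (314, 40, 82), (316, 49, 85), (318, 82, 85), (320, 47, 58), (322, 40, 43), (324, 46, 42)]
0.03 [312.7 313. ]
0.034 [312.7 311.1]
0.038 [312.7 309.3]
0.042 [312.7 307.4]
```

>>> {"op": "jog_arm", "data": {
  "moves": [0,0,-0.2,0,0,0,0,0,0,-0.5,0,0,0,0,0,0,-0.9,0,0,0,0,0,0,-1,0,0,0,0,0,0,-1,0,0,0,0,0.1,0.1,-0.4,0,0,0,0,0.5,0.8,0,0,0,0,0,0.6,0.9,0,0,0,0,0]
}}

```text
t: 30.27
eef_pos: [0.5271, -0.1813, 0.084]
tool_rot: [0.001, 0.095, 0.996, -0.0]
contact_force: [0.0, 0.4, -4.6]
gripper_width: 0.502
grasp_force: 71.9
```

>>> {"op": "jog_arm", "data": {
  "moves": [0.6,0.9,0,0,0,0,0,0.6,0.9,0,0,0,0,0,0.6,0.9,0,0,0,0,0,0.6,0.9,0,0,0,0,0,0.5,0.7,0,0,0,0.1,0,0.3,0.4,0,0,0,0.1,0,0,0,0,0,0,0,0,0,0,0,0,0,0,0]
}}

```text
t: 30.93
eef_pos: [0.4811, -0.0757, 0.0832]
tool_rot: [-0.0, 0.1, 0.995, 0.0]
contact_force: [1.1, -0.5, -3.5]
gripper_width: 0.506
grasp_force: 71.9
```

```bash
python3 - <<'E'
from h import *
go(481.5,-72,-12,-11.4)
w=cam("wrist");cv2.imwrite("pics/w9.png",w["color"]);h,s,v=hsvmask(w["color"])
u=np.array([np.cos(np.radians(-11.4)),np.sin(np.radians(-11.4))]);n=np.array([-u[1],u[0]]);c0=np.array([.4802,-.0713])
print("plinth pred",[proj(w,(*(c0+i*.093*u+j*.0395*n),.006)).round(1) for i,j in ((-1,-1),(-1,1),(1,1),(1,-1))])
m=((v<150)&(s>100)&(np.arange(480)[:,None]<200)).astype(np.uint8)
m=cv2.morphologyEx(m,cv2.MORPH_OPEN,np.ones((3,3)));N,L,st,ce=cv2.connectedComponentsWithStats(m)
print([x for x in st.tolist() if x[4]>500])
for r in (100,130,160):
  xs=np.where((s[r]>100)&(v[r]<150))[0];print(r,xs[:3],xs[-3:])
  print("grey",[x for x in np.where(np.diff((s[r]<45).astype(int))!=0)[0]][:30])
E
```

```text
go units shift [0.02 0.19 4.76] turn [ 0.   -0.01 -0.01] | at [481.1 -75.7  83.2] t 30.9333 F [ 1.1 -0.5 -3.5] w 0.506 gf 71.9
plinth pred [array([259.1,  76.1]), array([393.4,  76. ]), array([380.4, 354.5]), array([269.9, 354.5])]
[[0, 0, 640, 480, 304423], [260, 80, 129, 19, 2239]]
100 [] []
grey [np.int64(78), np.int64(79), np.int64(81), np.int64(88), np.int64(91), np.int64(96), np.int64(99), np.int64(100), np.int64(102), np.int64(103), np.int64(117), np.int64(118), np.int64(142), np.int64(143), np.int64(144), np.int64(145), np.int64(147), np.int64(149), np.int64(151), np.int64(155), np.int64(159), np.int64(160), np.int64(161), np.int64(162), np.int64(165), np.int64(166), np.int64(174), np.int64(175), np.int64(183), np.int64(184)]
130 [] []
grey [np.int64(77), np.int64(78), np.int64(94), np.int64(95), np.int64(97), np.int64(99), np.int64(100), np.int64(101), np.int64(106), np.int64(107), np.int64(115), np.int64(116), np.int64(138), np.int64(139), np.int64(142), np.int64(143), np.int64(144), np.int64(146), np.int64(149), np.int64(152), np.int64(156), np.int64(157), np.int64(158), np.int64(162), np.int64(165), np.int64(166), np.int64(167), np.int64(168), np.int64(169), np.int64(170)]
160 [] []
grey [np.int64(80), np.int64(81), np.int64(83), np.int64(85), np.int64(87), np.int64(88), np.int64(91), np.int64(92), np.int64(95), np.int64(98), np.int64(99), np.int64(100), np.int64(102), np.int64(104), np.int64(108), np.int64(111), np.int64(113), np.int64(114), np.int64(118), np.int64(120), np.int64(121), np.int64(123), np.int64(124), np.int64(128), np.int64(129), np.int64(132), np.int64(138), np.int64(140), np.int64(142), np.int64(143)]
```

```bash
python3 - <<'E'
from h import *
im=cv2.imread("pics/w9.png");g=cv2.GaussianBlur(cv2.cvtColor(im,cv2.COLOR_BGR2GRAY),(3,3),0).astype(int)
def edges(a,off,th=12):
    d=np.abs(np.convolve(a,[1,1,0,-1,-1],"valid"))/2;return [(off+i+2,int(d[i]),int(a[i]),int(a[i+4])) for i in range(1,len(d)-1) if d[i]>th and d[i]>=d[i-1] and d[i]>d[i+1]]
for c in (285,325,365): print("col",c,edges(g[50:200,c],50))
for r in (88,105,150,200,250): print("row",r,edges(g[r,230:420],230))
E
```

```text
col 285 [(79, 53, 110, 46), (99, 34, 54, 97)]
col 325 [(79, 51, 113, 51), (99, 35, 55, 98)]
col 365 [(79, 51, 112, 50), (99, 35, 55, 98)]
row 88 [(236, 64, 200, 121), (258, 51, 112, 50), (390, 48, 52, 112), (399, 51, 128, 193)]
row 105 [(238, 65, 195, 116), (247, 18, 115, 95), (391, 13, 94, 109), (399, 64, 113, 191)]
row 150 [(242, 30, 117, 154), (248, 37, 142, 94), (389, 65, 103, 182), (393, 54, 182, 117)]
row 200 [(252, 83, 199, 99), (386, 79, 99, 194)]
row 250 [(254, 81, 196, 99), (384, 85, 101, 202), (388, 79, 202, 107), (393, 75, 112, 204)]
```

```bash
python3 - <<'E'
from h import *
w=cam("wrist");o=get_obs();T=o["eef_pos"]*1000;z=(T[2]-3.9+48)/1e3
q=lambda u,v,z:ray(w,u,v,z)[:2]*1000
u=np.array([np.cos(np.radians(-11.4)),np.sin(np.radians(-11.4))]);n=np.array([-u[1],u[0]])
def loc(p): return np.array([p@u,p@n]).round(1)
a,b=q(258,88,.006),q(390,88,.006);e=q(324,79,.006)
print("base len/lat",e@u+93,(a+b)@n/2,"w",(b-a)@n)
for r,l,rr in ((150,248,389),(200,252,386),(250,254,384)):
    a,b=q(l,r,z),q(rr,r,z);print("stone lat",(a+b)@n/2,"w",(b-a)@n)
e=q(320,99,z-.024);print("stone len",e@u+75,"tcp",loc(T[:2]),T.round(1))
E
```

```text
base len/lat 487.0998960060631 23.111792078084225 w 78.22666022603225
stone lat 19.971921344830353 w 44.69633415122059
stone lat 20.09846157342433 w 43.949022046704286
stone lat 20.064146182725068 w 44.167357760900614
stone len 485.41855384584954 tcp [487.5  19.8] [481.8 -76.9  83.3]
```

>>> {"op": "jog_arm", "data": {
  "moves": [-0.1,0.15,0,0,0,0,0,0,0,0.4,0,0,0,0,0,0,0.8,0,0,0,0,0,0,1,0,0,0,0,0,0,1,0,0,0,0,0,0,0.5,0,0,0,0,0,0,0.1,0,0,0,0,0,0,0,0,0,0,0]
}}

```text
t: 31.7
eef_pos: [0.4837, -0.074, 0.0066]
tool_rot: [-0.001, 0.101, 0.995, -0.0]
contact_force: [0.2, -0.3, -3.6]
gripper_width: 0.506
grasp_force: 72.1
```

```bash
python3 - <<'E'
from h import *
go(482.6,-73.9,-12,-11.4)
E
```

```text
go units shift [ 0.05 -0.01  0.93] turn [-0.01 -0.02 -0.04] | at [483.7 -74.    6.6] t 31.7 F [ 0.2 -0.3 -3.6] w 0.506 gf 72.1
```

>>> {"op": "jog_arm", "data": {
  "moves": [0.05,0,0.3,0,0,0,0,0,0,0.3,0,0,0,0,0,0,0.15,0,0,0,0,0,0,0,0,0,0,0,0,0,0,0,0,0,0,0,0,0,0,0,0,0,0,0,0,0,0,0,0,0,0,0,0,0,0,0]
}}

```text
t: 32.37
eef_pos: [0.4833, -0.0734, -0.0075]
tool_rot: [0.0, 0.1, 0.995, 0.0]
contact_force: [-0.1, 0.0, -3.4]
gripper_width: 0.502
grasp_force: 72.2
```

```bash
python3 - <<'E'
from h import *
go(482.9,-74,-12,-11.4)
E
```

```text
go units shift [ 0.02 -0.03  0.23] turn [ 0.    0.01 -0.03] | at [483.3 -73.4  -7.5] t 32.3667 F [-0.1  0.  -3.4] w 0.502 gf 72.2
```

>>> {"op": "jog_arm", "data": {
  "moves": [0,0,0.1,0,0,0,0,0,0,0.1,0,0,0,0,0,0,0,0,0,0,0,0,0,0,0,0,0,0.6,0,0,0,0,0,0,0.7,0,0,0,0,0,0,1,0,0,0,0,0,0,1,0,0,0,0,0,0,1]
}}

```text
t: 33.03
eef_pos: [0.4834, -0.0735, -0.0115]
tool_rot: [0.0, 0.1, 0.995, 0.0]
contact_force: [0.2, -0.4, -0.8]
gripper_width: 1.003
grasp_force: 0.0
```

>>> {"op": "jog_arm", "data": {
  "moves": [0,0,-0.3,0,0,0,1,0,0,-0.6,0,0,0,1,0,0,-1,0,0,0,1,0,0,-1,0,0,0,1,0,0,-1,0,0,0,1,0,0,-1,0,0,0,1,0,0,-1,0,0,0,1,0,0,-0.5,0,0,0,1]
}}

```text
t: 33.7
eef_pos: [0.4843, -0.0737, 0.1189]
tool_rot: [0.002, 0.101, 0.995, 0.0]
contact_force: [0.1, 0.1, 1.3]
gripper_width: 0.993
grasp_force: 0.0
```

```bash
python3 - <<'E'
from h import *
w=cam("wrist");cv2.imwrite("pics/w10.png",w["color"]);h,s,v=hsvmask(w["color"])
U,V=np.meshgrid(np.arange(640),np.arange(480));roi=(V<395)&(abs(U-320)<75)
m=roi&(s<90)&(v>50)
m=cv2.morphologyEx(m.astype(np.uint8),cv2.MORPH_OPEN,np.ones((3,3)));N,L,st,ce=cv2.connectedComponentsWithStats(m)
print([x for x in st.tolist() if x[4]>500])
g=cv2.cvtColor(w["color"],cv2.COLOR_BGR2GRAY)
def edges(a,off,th=8):
    a=a.astype(int);d=np.abs(np.convolve(a,[1,1,0,-1,-1],"valid"))/2;return [(off+i+2,int(a[i]),int(a[i+4])) for i in range(1,len(d)-1) if d[i]>th and d[i]>=d[i-1] and d[i]>d[i+1]]
print("col320",edges(g[40:400,320],40));
for r in (180,250,300): print("row",r,edges(g[r,230:420],230))
go(536.5,-221.7,100,-12.5)
E
```

```text
[[0, 0, 640, 480, 259530], [246, 0, 149, 395, 32862], [283, 107, 73, 217, 14808]]
col320 [(80, 103, 38), (98, 47, 32), (108, 41, 88), (204, 83, 157), (323, 153, 84), (326, 81, 164)]
row 180 [(251, 175, 99), (259, 100, 170), (265, 171, 68), (271, 70, 45), (282, 38, 62), (356, 72, 39), (367, 40, 64), (373, 65, 150), (376, 150, 95), (385, 100, 163)]
row 250 [(267, 168, 67), (281, 70, 43), (286, 44, 141), (351, 152, 61), (356, 47, 65), (365, 64, 76), (370, 71, 163)]
row 300 [(262, 165, 142), (265, 147, 161), (269, 161, 66), (282, 66, 49), (288, 63, 152), (350, 156, 63), (355, 47, 69), (363, 63, 72), (368, 73, 164)]
go units shift [-4.   -6.74  0.99] turn [0.02 0.07 0.24] | at [485.1 -73.6 119.6] t 33.75 F [0.6 0.3 1.7] w 0.997 gf 0.0
```

The stone sits centred in its recess (columns 283-356 within the plinth's 265-373). Now the large lid.

>>> {"op": "jog_arm", "data": {
  "moves": [-0.3,-0.5,0,0,0,0,1,-0.6,-1,0,0,0,0.1,1,-0.6,-1,0,0,0,0.1,1,-0.6,-1,0,0,0,0,1,-0.6,-1,0,0,0,0,1,-0.6,-0.9,0,0,0,0,1,-0.5,-0.7,0,0,0,0,1,-0.3,-0.5,0,0,0,0,1]
}}

```text
t: 34.42
eef_pos: [0.5356, -0.2216, 0.1154]
tool_rot: [-0.0, 0.108, 0.994, -0.0]
contact_force: [0.2, 0.4, -0.8]
gripper_width: 1.003
grasp_force: 0.0
```

>>> {"op": "jog_arm", "data": {
  "moves": [0,0,0,0,0,0,1,0,0,0,0,0,0,1,0,0,0,0,0,0,1,0,0,0,0,0,0,1,0,0,0,0,0,0,1,0,0,0,0,0,0,1,0,0,0,0,0,0,1,0,0,0,0,0,0,1]
}}

```text
t: 35.08
eef_pos: [0.5357, -0.2194, 0.1164]
tool_rot: [0.0, 0.107, 0.994, 0.0]
contact_force: [-0.8, -0.7, -0.3]
gripper_width: 0.999
grasp_force: 0.0
```

```bash
python3 - <<'E'
from h import *
w=cam("wrist");cv2.imwrite("pics/w11.png",w["color"]);h,s,v=hsvmask(w["color"])
U,V=np.meshgrid(np.arange(640),np.arange(480))
m=(s>90)&(v<130)&(V<400)&(abs(U-315)<100)
# keep the component nearest the predicted centre
p=proj(w,(.5365,-.2217,.024));print("pred",p)
m=cv2.morphologyEx(m.astype(np.uint8),cv2.MORPH_OPEN,np.ones((3,3)));N,L,st,ce=cv2.connectedComponentsWithStats(m)
k=L[int(p[1]),int(p[0])];print(st[k])
rect(w,L==k,.024,"llid")
t=cam("top");h,s,v=hsvmask(t["color"])
go(536.5,-221.7,-7,-12.5)
E
```

```text
pred [316.22971429 227.34439103]
[  261    96   103   242 22729]
llid centre 535.5 -224.9 size 170.8 64.9 yaw -12.8 px [312. 214.]
go units shift [-0.06 -0.09  6.17] turn [0.   0.   0.05] | at [ 535.7 -219.6  116.3] t 35.1833 F [-0.4  1.6  0.2] w 1.003 gf 0.0
```

>>> {"op": "jog_arm", "data": {
  "moves": [0,-0.2,0.4,0,0,0.1,1,0,0,0.9,0,0,0,1,0,0,1,0,0,0,1,0,0,1,0,0,0,1,0,0,1,0,0,0,1,0,0,0.8,0,0,0,1,0,0,0.3,0,0,0,1,0,0,0,0,0,0,1]
}}

```text
t: 35.85
eef_pos: [0.5333, -0.2235, 0.0065]
tool_rot: [-0.002, 0.111, 0.994, 0.0]
contact_force: [0.2, 0.9, 0.2]
gripper_width: 1.004
grasp_force: 0.0
```

```bash
python3 - <<'E'
from h import *
go(535.8,-223.5,-27,-12.7)
w=cam("wrist");cv2.imwrite("pics/w12.png",w["color"])
g=cv2.cvtColor(w["color"],cv2.COLOR_BGR2GRAY).astype(int)
print("lid pred sides", [proj(w,np.array([.5358,-.2235,.024])+np.array([.2198*j*.0335,.9755*j*.0335,0])).round(1) for j in (-1,1)])
h,s,v=hsvmask(w["color"])
for r in (180,220,240,260): 
    x=np.where((s[r]>90)&(v[r]<140))[0]; x=x[abs(x-320)<140]; print(r,x.min() if len(x) else None,x.max() if len(x) else None, [proj(w,(*(np.array([.5358,-.2235])+a*np.array([.9755,-.2198])),.024)).round() for a in (-.08,)])
E
```

```text
go units shift [-0.13  0.03  1.67] turn [-0.   -0.05 -0.01] | at [ 533.3 -223.5    6.5] t 35.85 F [0.2 0.9 0.2] w 1.004 gf 0.0
lid pred sides [array([241.7, 296.2]), array([399.6, 296. ])]
180 235 400 [array([321.,  97.])]
220 237 397 [array([321.,  97.])]
240 238 406 [array([321.,  97.])]
260 240 395 [array([321.,  97.])]
```

>>> {"op": "jog_arm", "data": {
  "moves": [-0.1,-0.05,0.3,0,0,0,1,0,0,0.5,0,0,0,1,0,0,0.4,0,0,0,1,0,0,0.2,0,0,0,1,0,0,0.1,0,0,0,1,0,0,0,0,0,0,1,0,0,0,0,0,0,1,0,0,0,0,0,0,1],
  "grip_force": 50
}}

```text
t: 36.57
eef_pos: [0.5368, -0.2251, -0.0214]
tool_rot: [0.0, 0.111, 0.994, -0.0]
contact_force: [-0.3, 0.5, -0.7]
gripper_width: 0.999
grasp_force: 0.0
```

```bash
python3 - <<'E'
from h import *
go(535.8,-224.8,-27,-12.7)
E
```

```text
go units shift [0.05 0.01 0.28] turn [-0.    0.01 -0.01] | at [ 536.8 -225.1  -21.4] t 36.5667 F [-0.3  0.5 -0.7] w 0.999 gf 0.0
```

>>> {"op": "jog_arm", "data": {
  "moves": [0,0,0.2,0,0,0,1,0,0,0.05,0,0,0,1,0,0,0,0,0,0,1,0,0,0,0,0,0,0,0,0,0,0,0,0,0,0,0,0,0,0,0,0,0,0,0,0,0,0,0,0,0,0,0,0,0,0]
}}

```text
t: 37.23
eef_pos: [0.5367, -0.2251, -0.0263]
tool_rot: [0.0, 0.111, 0.994, 0.0]
contact_force: [-0.9, -0.2, 6.0]
gripper_width: 0.771
grasp_force: 56.3
```

>>> {"op": "jog_arm", "data": {
  "moves": [0,0,0,0,0,0,0,0,0,0,0,0,0,0,0,0,0,0,0,0,0,0,0,0,0,0,0,0,0,0,0,0,0,0,0,0,0,0,0,0,0,0,0,0,0,0,0,0,0,0,0,0,0,0,0,0]
}}

```text
t: 37.9
eef_pos: [0.5367, -0.2251, -0.0263]
tool_rot: [0.0, 0.111, 0.994, 0.0]
contact_force: [-1.9, 0.4, 5.4]
gripper_width: 0.774
grasp_force: 56.3
```

```bash
python3 - <<'E'
from h import *
go(535.8,-224.8,-27,-12.7)
E
```

```text
go units shift [0.05 0.   0.03] turn [ 0.    0.   -0.01] | at [ 536.7 -225.1  -26.3] t 37.9 F [-1.9  0.4  5.4] w 0.774 gf 56.3
```

>>> {"op": "jog_arm", "data": {
  "moves": [0,0,-0.2,0,0,0,0,0,0,-0.5,0,0,0,0,0,0,-0.9,0,0,0,0,0,0,-1,0,0,0,0,0,0,-1,0,0,0,0,0.1,0.2,-0.8,0,0,0,0,0.5,0.7,-0.1,0,0,0,0,0.6,0.9,0,0,0,0,0]
}}

```text
t: 38.57
eef_pos: [0.5223, -0.1863, 0.0655]
tool_rot: [0.002, 0.112, 0.994, -0.001]
contact_force: [0.1, -0.1, -2.2]
gripper_width: 0.769
grasp_force: 55.9
```

>>> {"op": "jog_arm", "data": {
  "moves": [0.6,0.9,0,0,0,0,0,0.6,0.9,0,0,0,-0.1,0,0.6,0.9,0,0,0,-0.1,0,0.5,0.9,0,0,0,-0.1,0,0.4,0.8,0,0,0,0,0,0.3,0.5,0,0,0,0,0,0,0,0,0,0,0,0,0,0,0,0,0,0,0]
}}

```text
t: 39.23
eef_pos: [0.4833, -0.0761, 0.0637]
tool_rot: [0.0, 0.1, 0.995, -0.0]
contact_force: [0.5, -0.2, -1.3]
gripper_width: 0.77
grasp_force: 55.9
```

```bash
python3 - <<'E'
from h import *
go(482.6,-73.6,-9.3,-11.4)
w=cam("wrist");cv2.imwrite("pics/w13.png",w["color"])
g=cv2.GaussianBlur(cv2.cvtColor(w["color"],cv2.COLOR_BGR2GRAY),(3,3),0)
def edges(a,off,th=8):
    a=a.astype(int);d=np.abs(np.convolve(a,[1,1,0,-1,-1],"valid"))/2;return [(off+i+2,int(a[i]),int(a[i+4])) for i in range(1,len(d)-1) if d[i]>th and d[i]>=d[i-1] and d[i]>d[i+1]]
o=get_obs();T=o["eef_pos"];zl=T[2]+.0263
u=np.array([np.cos(np.radians(-11.4)),np.sin(np.radians(-11.4))]);n=np.array([-u[1],u[0]])
print("plinth pred",[proj(w,(*(np.array([.4818,-.0735])+-.093*u+j*.0395*n),.006)).round(1) for j in (-1,1)])
for z in (zl,zl+.024): print("lid pred end",[proj(w,(*(T[:2]-.087*u+j*.0335*n),z)).round(1) for j in (-1,1)])
for c in (280,320,360): print("col",c,edges(g[5:250,c],5))
for r in (60,75,85,150,200): print("row",r,edges(g[r,190:450],190))
E
```

```text
go units shift [0.06 0.12 3.65] turn [-0.    0.01 -0.02] | at [483.3 -76.1  63.7] t 39.2333 F [ 0.5 -0.2 -1.3] w 0.77 gf 55.9
plinth pred [array([250.2,  71.5]), array([396.4,  71.3])]
lid pred end [array([219.1,  67.8]), array([415. ,  67.5])]
lid pred end [array([198.6,  56.8]), array([434.6,  56.4])]
col 280 [(57, 106, 48)]
col 320 [(57, 109, 46)]
col 360 [(57, 113, 47)]
row 60 [(207, 193, 50), (432, 49, 189)]
row 75 [(207, 192, 49), (432, 44, 188)]
row 85 [(208, 190, 47), (431, 42, 188)]
row 150 [(202, 201, 118), (212, 110, 47), (427, 44, 110), (433, 117, 199)]
row 200 [(209, 201, 127), (215, 117, 50), (425, 71, 186)]
```

>>> {"op": "jog_arm", "data": {
  "moves": [0.05,0.1,0.2,0,0,0,0,0,0,0.5,0,0,0,0,0,0,0.7,0,0,0,0,0,0,0.7,0,0,0,0,0,0,0.5,0,0,0,0,0,0,0.3,0,0,0,0,0,0,0,0,0,0,0,0,0,0,0,0,0,0]
}}

```text
t: 39.95
eef_pos: [0.4824, -0.0743, 0.005]
tool_rot: [-0.0, 0.101, 0.995, -0.0]
contact_force: [-0.4, 0.1, -0.9]
gripper_width: 0.766
grasp_force: 55.8
```

```bash
python3 - <<'E'
from h import *
go(482.6,-73.6,-9.3,-11.4)
E
```

```text
go units shift [-0.    0.04  0.71] turn [-0.   -0.01 -0.04] | at [482.4 -74.3   5. ] t 39.95 F [-0.4  0.1 -0.9] w 0.766 gf 55.8
```

>>> {"op": "jog_arm", "data": {
  "moves": [0,0,0.2,0,0,0,0,0,0,0.2,0,0,0,0,0,0,0.15,0,0,0,0,0,0,0.1,0,0,0,0,0,0,0,0,0,0,0,0,0,0,0,0,0,0,0,0,0,0,0,0,0,0,0,0,0,0,0,0]
}}

```text
t: 40.62
eef_pos: [0.4827, -0.074, -0.0076]
tool_rot: [0.0, 0.1, 0.995, 0.0]
contact_force: [0.4, 0.5, -1.3]
gripper_width: 0.774
grasp_force: 55.8
```

```bash
python3 - <<'E'
from h import *
go(482.6,-73.6,-9.3,-11.4)
E
```

```text
go units shift [0.01 0.02 0.09] turn [ 0.    0.   -0.03] | at [482.7 -74.   -7.6] t 40.6167 F [ 0.4  0.5 -1.3] w 0.774 gf 55.8
```

>>> {"op": "jog_arm", "data": {
  "moves": [0,0,0.08,0,0,0,0,0,0,0,0,0,0,0,0,0,0,0,0,0,0.9,0,0,0,0,0,0,1,0,0,0,0,0,0,1,0,0,0,0,0,0,1,0,0,0,0,0,0,1,0,0,0,0,0,0,1]
}}

```text
t: 41.28
eef_pos: [0.4826, -0.074, -0.0093]
tool_rot: [0.0, 0.1, 0.995, 0.0]
contact_force: [-0.4, -0.2, -0.2]
gripper_width: 1.002
grasp_force: 0.0
```

>>> {"op": "jog_arm", "data": {
  "moves": [0,0,-0.3,0,0,0,1,0,0,-0.6,0,0,0,1,0,0,-1,0,0,0,1,0,0,-1,0,0,0,1,0,0,-1,0,0,0,1,0,0,-1,0,0,0,1,0,0,-1,0,0,0,1,0,0,-1,0,0,0,1]
}}

```text
t: 41.95
eef_pos: [0.4823, -0.0741, 0.1301]
tool_rot: [0.0, 0.101, 0.995, 0.0]
contact_force: [1.3, 1.2, -0.4]
gripper_width: 1.002
grasp_force: 0.0
```

>>> {"op": "jog_arm", "data": {
  "moves": [0,0,-1,0,0,0,1,0,0,-1,0,0,0,1,0,0,-1,0,0,0,1,0.5,-0.6,0,0,0,0,1,0.5,-0.9,0,0,0,0,1,0.5,-1,0,0,0,0,1,0.5,-1,0,0,0,0,1,0.5,-0.5,0,0,0,0,1]
}}

```text
t: 42.62
eef_pos: [0.4155, -0.1446, 0.1885]
tool_rot: [-0.0, 0.102, 0.995, -0.0]
contact_force: [-0.4, -0.8, 0.1]
gripper_width: 0.999
grasp_force: 0.0
```

```bash
python3 - <<'E'
from h import *
s=cam("side");t=cam("top");w=cam("wrist");print(get_obs()["eef_pos"],get_obs()["t"])
R=lambda im,sz:cv2.resize(im,sz,interpolation=cv2.INTER_CUBIC)
a=R(t["color"][205:325,205:405],(400,240));b=R(s["color"][215:315,220:420],(400,200));c=R(w["color"],(400,300))
cv2.imwrite("pics/final.png",np.hstack([np.vstack([a,b]),R(w["color"],(400,440))[:, :]]))
for n,c0,yw,L,W,z in [("L",(.4818,-.0735),-11.4,.087,.0335,.041),("S",(.534,.236),-7.1,.057,.026,.037)]:
    u=np.array([np.cos(np.radians(yw)),np.sin(np.radians(yw))]);m=np.array([-u[1],u[0]])
    print(n,"side pred top corners",[proj(s,(*(np.array(c0)+i*L*u+j*W*m),z)).round() for i,j in ((-1,-1),(1,-1),(1,1),(-1,1))])
    print(n,"top",[proj(t,(*(np.array(c0)+i*L*u+j*W*m),z)).round() for i,j in ((-1,-1),(1,-1),(1,1),(-1,1))])
h,sa,v=hsvmask(t["color"])
rect(t,crop((v<120)&(sa>70),340,215,405,330),.041,"L top")
E
```

```text
[ 0.41646601 -0.14266723  0.18861374] 42.7667
L side pred top corners [array([238., 272.]), array([318., 276.]), array([322., 263.]), array([247., 259.])]
L top [array([384., 316.]), array([397., 237.]), array([367., 231.]), array([353., 310.])]
S side pred top corners [array([279., 223.]), array([320., 224.]), array([321., 218.]), array([282., 217.])]
S top [array([241., 278.]), array([249., 227.]), array([225., 225.]), array([218., 276.])]
L top centre 477.5 -70.8 size 181.2 76.2 yaw -11.9 px [374. 276.]
```

View pics/final.png

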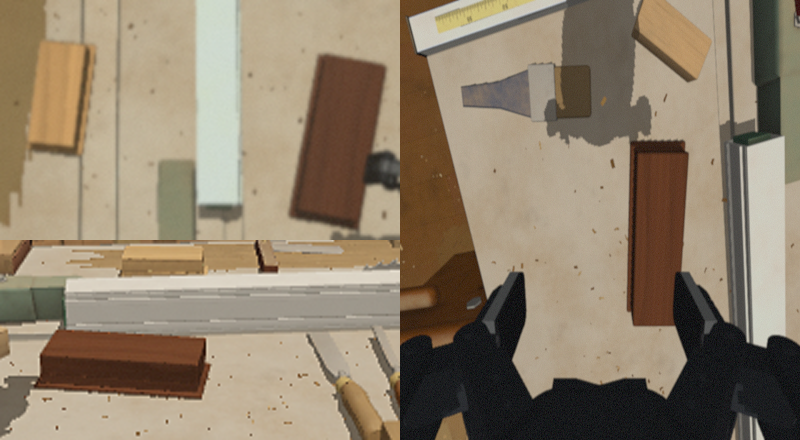

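Both boxes are closed in line: the large lid covers its plinth evenly, and the small lid sits on its base behind the fence. The brush and chisels are where they were, and the gripper is clear of everything.

```bash
python3 -c "
from station import *
print(hand_in())"
```

```text
the job is handed in; nothing more can be done
None
```

I handed the job in at about 43 s: by the camera checks both stones lie in their own boxes and both lids are closed in line, with no drop seen and the chisels, try square and brush untouched, but the hand-in returned no verdict.

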